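Plug up a router in the port test jig and lock the lever

TASK

Take the small router with the row of four network jacks out of the burn-in rack, lay it lid up in the nest of the port test jig with its jacks facing the plugs, then throw the jig's lever so that the plugs go into the jacks and the lever drops home in the middle notch of the gate, the one with the stamped arrow, and stays there by itself. Leave the other unit in the rack and the things lying about where they are.

Things in the scene. Friction and masses are not known exactly. Their poses are not given: they have to be found in the camera images.
- router: Black router to be tested, 0.15 to 0.31 kg, a flat case 66 mm wide (x), 92 long (y), 26 thick (z). Origin: centre of its underside; z points out of its lid (grey strip, vents), y to its jack end. It starts standing on its front end in one bay of the rack, jacks up, top 96 mm above the desk, its thickness along the rack's y.
- jacks (a point): Centre of the router's row of four square yellow-lined network jacks, on its end face: 46 mm from the router's origin along its y, 10 mm above the underside (nearer the underside than the lid). The row opens 58 mm wide, from 4 to 16 mm above the underside, 25 mm deep.
- coax_box: The other unit in the rack: a black case of the same size standing the same way, but with two round brass coax sockets instead of square jacks. Not to be moved. Origin and axes as the router's.
- rack: Fixed grey sheet-metal burn-in rack, 82 mm (x) by 190 mm (y). Origin: centre of its underside; floor 4 mm. Two closed side walls at x = -38 and +38 mm, 72 mm apart inside, 76 mm above the desk: a standing unit can be taken only across its 26 mm thickness, from above. Bays at y = -42 and +42 mm, each between two ribs 29 mm apart, 24 mm above the desk.
- jig: Fixed port test jig; black base plate 150 mm (x) by 335 mm (y = -65 to +270 mm), 12 mm thick. Origin: on the desk under the nest's centre; x points towards the operator, y from the nest to the lever, z up. In the nest the router's axes lie along the jig's: lid up, jacks to +y, to the plugs.
- nest (a point): Centre of the nest pad's top (pad 50 x 80 mm, 30 mm above the desk), axes as the jig's: here comes the router's origin, with 2 mm play to each side in x, and -2.5 to +5 mm in y. Corner posts at y = -38 and +38 mm, 12 mm long, 70 mm apart inside, and a back stop at y = -48.5 mm, with flared tops, 53 mm above the desk. Sides open for fingers between the posts, down to the base plate.
- carriage (a joint): Travel of the plug carriage in m, 0 at load, growing towards the nest (-y of the jig), driven by the lever, 32 mm per rad. It is 66 mm wide and at load reaches from y = 55 mm (tips of its four clear plugs, in a row 40 mm above the desk) over a block 48 mm high from y = 68 to 90 mm and a bar 61 mm high to the lever.
- pivot (a point): Pivot of the lever, at y = 185 mm of the jig, 25 mm above the desk, axes as the jig's. The lever swings about the x axis through it. The horizontal steel gate plate, through whose slot the rod passes, (8 mm thick) has its top 99 mm above the desk, from x = -30 to +40 mm and y = 119 to 265 mm of the jig.
- knob (a point): Centre of the lever's black ball knob, 32 mm in diameter, 150 mm from the pivot on a 12 mm steel rod. At load it is 153 mm above the desk, the lever leaning 0.55 rad from upright towards +y of the jig.
- lever (a joint): Swing of the lever in rad: 0 at load, 0.55 upright, 0.95 at the end, growing as the knob goes towards -y of the jig. A spring returns it to load (2 to 3 N at the knob). Gate: wide load bay, tooth, marked middle notch, narrow tooth, last notch (not wanted, over 0.74). The gate is set differently each time: at rest in the marked notch it reads 0.42 to 0.62, to be found by feel.
- stick (a joint): Sideways flex of the lever in rad: 0 home in a notch or the load bay, up to 0.2 as the knob is pulled to the operator (+x of the jig) against a spring, 4 N at the knob when home, 7 N out. Pull beyond 0.15 (22 mm at the knob) to pass the teeth freely. Let go on a tooth it rides on its face at 0.1 to 0.14, stays or slips back; pushed along from there it snaps home at the first notch (17 mm wide).
- antenna: Loose black rod antenna, 170 mm long, lying on the desk. Not to be moved.
- screwdriver: Screwdriver with a red grip lying on the desk. Not to be moved.
Things that resemble listed ones, but are neither listed nor needed, are in the scene too. What is shaped like the router but green or white is not meant.

How it is judged (in metres and radians):
On the way:
1. the router lies lid up in the nest with its jacks to the plugs, let go, the lever not yet thrown (x of jacks in the frame of nest between -0.006 and 0.006 m and y of jacks in the frame of nest between 0.038 and 0.054 m and z of jacks in the frame of nest between 0.006 and 0.014 m and angle between router's own z axis and vertical below 0.06 rad and contact force between the fingers and router below 0.5 N and value of joint lever below 0.3 rad), for 0.2 s.
At the end, for the whole second after the job is handed in: Router at rest lid up on the nest pad, jacks to the plugs (within 6 mm sideways, 8 mm lengthwise, 4 mm in height, 0.06 rad of tilt); lever at rest in the middle notch (reading 0.39 to 0.69), home sideways (stick under 0.035); other unit, antenna, screwdriver within 30 mm of their start (x of jacks in the frame of nest between -0.006 and 0.006 m and y of jacks in the frame of nest between 0.038 and 0.054 m and z of jacks in the frame of nest between 0.006 and 0.014 m and angle between router's own z axis and vertical below 0.06 rad and value of joint lever between 0.39 and 0.69 rad and value of joint stick below 0.035 rad and velocity of joint lever between -0.05 and 0.05 rad/s and linear speed of router below 0.02 m/s); the robot touches nothing.
It fails at once if the other unit in the rack is moved by more than 30 mm (distance of coax_box from where it was at the start of the episode above 0.03 m).
It fails at once if the antenna is moved by more than 30 mm (distance of antenna from where it was at the start of the episode above 0.03 m).
It fails at once if the screwdriver is moved by more than 30 mm (distance of screwdriver from where it was at the start of the episode above 0.03 m).
It also fails if it takes over 67 s, if anything falls off the work surface, if the arm or the gripper's body presses on something with over 40 N, if the wrist force passes 120 N, or if a joint passes its speed limit or range.

ROBOT

A 6-joint arm with a two-finger parallel gripper is mounted at the origin on the work surface. World frame = base frame: x ahead of the robot, y to its left, z up, the work surface at z = 0. Lengths are in mm, angles in rad, forces in N, time in s.
With the tool pointing down it reaches from about 275 to 750 mm from the base axis. Payload 10.2 kg.
Tool frame: the origin (TCP) lies midway between the tips of the shut fingers; the grasp point (between the pads) lies 19 mm behind it; z points along the fingers, y is the line along which they close (so a half turn about z gives the same grasp; the last joint's range is limited). The gripper opens to 85 mm and grips with 20 to 120 N. Pads are 22 mm wide; open, the fingers measure 114 mm over their backs; the gripper's body (76 mm by 85 mm) begins 54 mm behind the grasp point. The pads swing forward as they close: fully open they stand 13 mm farther back than shut.
Start: joints at [1.078, 0.313, 1.498, -0, 1.331, -0.223], TCP at [139.946, 506.01, 231.294] pointing down, gripper open.
Joint ranges: [-2.94, 2.94], [-0.97, 2.17], [0.19, 2.56], [-1.23, 4.37], [0.02, 3.11], [-2.88, 2.88]. Speed limits (rad/s): [2.39, 2.39, 3.01, 3.14, 3.14, 3.14].

INTERFACE

Orientations are given as a unit quaternion [w, x, y, z].
In Python, from rig import ctrl gives the robot as it stands.
- The arm moves only by the tool arm_command, never from a script. Its argument "increments" is a list of rows, each an object with "dr": the turn, a rotation vector about the tool's x, y, z in units of pi/4 rad (1.0 is pi/4 rad), a list of three; "offset": the shift along the tool's x, y, z in units of 120 mm (1.0 is 120 mm), a list of three; "hand": the opening, from -1 (shut) to 1 (fully open). A call has 1 to 8 rows; each row shifts and turns the commanded pose from where the row before left it, along the tool's axes as they then stand; what a row does not reach is not made up. A row lasts 1/10 s, in which the tool goes at most 50 mm and 8.59 degrees, less where a joint would pass 70% of its speed; a pose out of reach is approached as far as the arm can. A call with a number of a shift or a turn outside -1 to 1 is refused whole. A call with a gripper value outside its range is refused whole. The fingers move at their own pace and stop on an object; "grip_force" is the grip in N (left out, the last holds). Time passes only in rows, so rows that do not move let the fingers close. It gives the time, the measured TCP pose, the force, the opening and the grip force at its end, in the units of the state.
- ctrl.sense(): the state, without advancing time (a new reading comes with each control period).
- ctrl.capture(name): name is "scene" or "top" or "wrist"; returns the picture (384x512x3 uint8, red, green, blue); there is no depth.
- ctrl.camera_info(name): a dict with "K" (3x3 intrinsics, pixels), "R" (3x3) and "t" (3): a world point X has camera coordinates R X + t. Camera axes: x right, y down, z forward; pixel columns grow to the right and rows downward; lengths in mm; the calibration is good to about 2 mm. A picture is of the moment at which its call begins: read the wrist's pose just before it. camera_info takes no time and is no camera call; for the wrist camera it gives the pose at the moment of the call.
- ctrl.finish_job(): hands the job in; it is judged then, once.
The state is a dict: "time_s": time; "joints": joint angles; "dq": joint speeds; "tau": joint torques, N m; "eef_pos": TCP position; "ee_rot": TCP orientation; "force": force on the tool from outside, world axes, zero at the start; "wrist_torque": the same for the moment, N m; "grip_width": opening from 0.0 (shut) to 1.0 (fully open); "grip_force": force on a finger pad.
Only numpy, scipy, OpenCV 4.12 (cv2) and the standard library are available. Lean on these libraries where they do the work, as an engineer would, in place of code of your own. Each camera call takes 0.05 s, during which the arm holds its last target. There are 200 camera calls.

## Working session

There is one attempt and no reset: what is moved stays moved. The work goes in short steps, Python scripts to look and compute and a tool call to move; the robot and the scene stay as the last step left them, time stands still between calls to the robot, and variables do not carry over. Pictures are saved under pics/ and viewed, at most 10 in all, crops included, and the job is handed in when it is done.

Besides the shell and the picture viewer there is one more tool, called after "Call:" as name(argument=value, ...), one argument or row to a line, values as JSON. arm_command: Moves the arm, as the interface text tells. Shifts and turns lie within -1 to 1; 1 stands for 120 mm of shift or pi/4 rad of turn. Its arguments: {"type":"object","properties":{"increments":{"type":"array"},"grip_force":{"type":"number"}},"required":["increments"]}

```bash
mkdir -p pics; ls
python3 - <<'E'
from rig import ctrl
import cv2,numpy as np
a=ctrl.capture("scene");b=ctrl.capture("top")
np.save("scene.npy",a);np.save("top.npy",b)
for n in("scene","top"):
    c=ctrl.camera_info(n);print(n,np.round(c["K"],1).tolist(),np.round(c["R"],3).tolist(),np.round(c["t"],1).tolist())
cv2.imwrite("pics/a.png",cv2.resize(b,(800,600),interpolation=cv2.INTER_CUBIC)[:,:,::-1])
cv2.imwrite("pics/b.png",cv2.resize(a,(800,600),interpolation=cv2.INTER_CUBIC)[:,:,::-1])
print(ctrl.sense())
E
```

```text
pics
scene [[404.2, 0.0, 262.8], [0.0, 404.2, 194.3], [0.0, 0.0, 1.0]] [[0.418, 0.909, -0.0], [0.539, -0.248, -0.805], [-0.731, 0.336, -0.594]] [-370.2, -193.6, 1446.6]
top [[364.8, 0.0, 252.6], [0.0, 364.8, 192.0], [0.0, 0.0, 1.0]] [[0.017, -0.999, -0.027], [-0.997, -0.015, -0.077], [0.077, 0.028, -0.997]] [130.2, 613.5, 1188.6]
{'time_s': 0.1, 'joints': array([ 1.07757105e+00,  3.13390844e-01,  1.49833731e+00,  2.16175645e-05,
        1.33100698e+00, -2.23391463e-01]), 'dq': array([ 0.00042462,  0.00011167, -0.00245769, -0.00038162, -0.00200938,
       -0.00158225]), 'tau': array([ 4.38055984e-03, -4.12902582e+01, -2.60142910e+01, -1.35641048e-04,
        3.04591202e-03, -2.63357583e-05]), 'eef_pos': array([139.84449172, 505.80235949, 230.80290433]), 'ee_rot': array([-2.10159230e-04,  1.34510501e-01,  9.90912004e-01, -5.31278257e-04]), 'force': array([ 0.42275057,  0.45739989, -0.18143266]), 'wrist_torque': array([ 0.04233405, -0.0135699 , -0.06721084]), 'grip_force': 0.0, 'grip_width': 0.9997235403605957}
```

View pics/a.png

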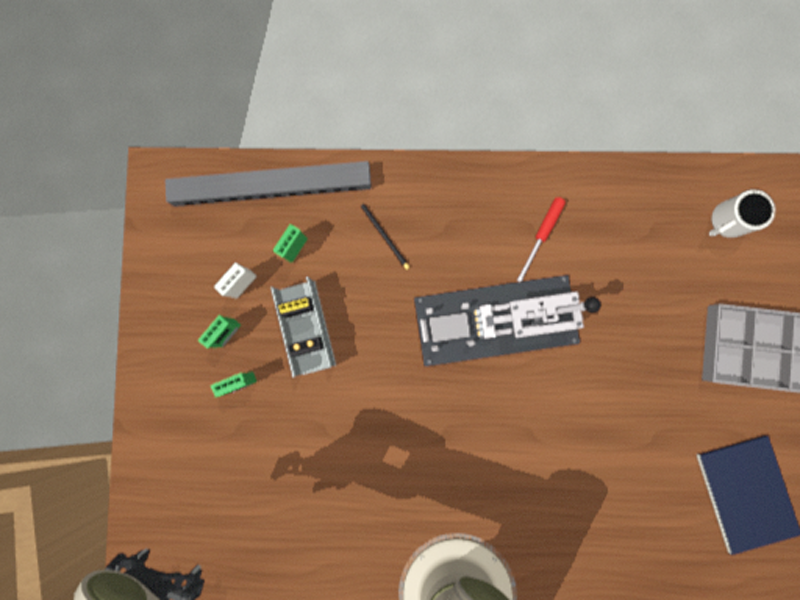

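View pics/b.png

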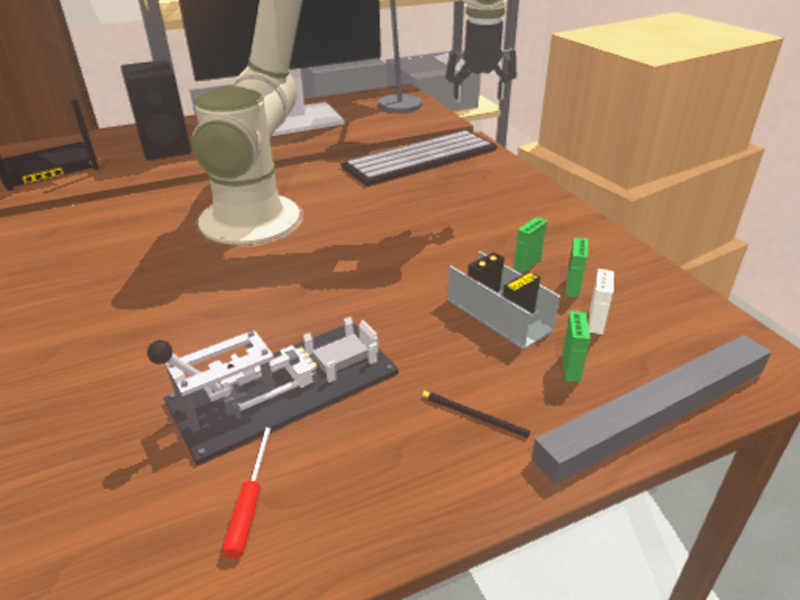

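The two rack units in the top view (800x600): the one at (295,305) has four yellow-lined square jacks, so it is the router. The one at (305,346) has two round brass sockets, so it is the coax box. The green and white boxes at (290,243), (218,332), (232,384) and (235,280) are decoys. The jig's nest is at (450,328) and its knob at (592,305). Next I'll do a rough ray-cast and an enlarged crop.

```bash
cat > h.py <<'E'
import numpy as np,cv2
from scipy.spatial.transform import Rotation as Ro
from rig import ctrl
def onz(c,px,z):
    R,t=np.array(c["R"]),np.array(c["t"]); o=-R.T@t
    d=(R.T@np.linalg.inv(c["K"])@np.c_[np.atleast_2d(px),np.ones(len(np.atleast_2d(px)))].T).T
    return o+d*((z-o[2])/d[:,2])[:,None]
def proj(c,X):
    X=np.atleast_2d(X);p=(np.array(c["R"])@X.T).T+np.array(c["t"]);p=(np.array(c["K"])@p.T).T
    return p[:,:2]/p[:,2:]
def rot():
    q=ctrl.sense()["ee_rot"];return Ro.from_quat([q[1],q[2],q[3],q[0]])
def plan(target,Rt=None):
    "increment (units) from measured pose to target pose, shift in current tool axes"
    s=ctrl.sense();R=rot();d=R.inv().apply(np.array(target)-s["eef_pos"])/120
    r=(R.inv()*Rt).as_rotvec()/(np.pi/4) if Rt is not None else np.zeros(3)
    return np.round(d,3),np.round(r,3)
E
python3 - <<'E'
from h import *
b=np.load("top.npy");c=ctrl.camera_info("top")
hsv=cv2.cvtColor(b,cv2.COLOR_RGB2HSV)
y=cv2.inRange(hsv,(20,150,120),(35,255,255))
n,l,s,ce=cv2.connectedComponentsWithStats(y)
for i in range(1,n):
    if s[i,4]>3: print("yellow",s[i],ce[i],onz(c,ce[i],96)[0][:2])
# jig base plate: dark bluish
crop=np.zeros(b.shape[:2],np.uint8);crop[170:240,260:378]=1
d=((b.max(2)<85)&(b[:,:,2]>=b[:,:,0]-3)&(crop>0)).astype(np.uint8)
d=cv2.morphologyEx(d,cv2.MORPH_OPEN,np.ones((3,3)))
cn=cv2.findContours(d,0,1)[0];cn=np.vstack([k for k in cn if cv2.contourArea(k)>40])
r=cv2.minAreaRect(onz(c,cn[:,0,:],12)[:,:2].astype(np.float32));print("plate",r,cv2.boxPoints(r))
g=((abs(b.astype(int).max(2)-b.min(2))<25)&(b.max(2)>90)).astype(np.uint8);g[:,:165]=0;g[:,220:]=0;g[:175]=0;g[245:]=0
cn=max(cv2.findContours(g,0,1)[0],key=cv2.contourArea)
print("rack",cv2.boundingRect(cn),cv2.minAreaRect(onz(c,cn[:,0],76)[:,:2].astype(np.float32)))
cv2.imwrite("pics/c.png",np.hstack([cv2.resize(b[165:250,165:220],None,fx=6,fy=6,interpolation=2),cv2.resize(b[165:250,258:330],None,fx=6,fy=6,interpolation=2)])[:,:,::-1])
E
```

```text
yellow [179 191  18   9  92] [187.60869565 195.18478261] [592.68552447 342.74649092]
plate ((576.198486328125, -157.8529815673828), (124.79218292236328, 165.85679626464844), 8.513211250305176) [[ 502.2134    -85.07527 ]
 [ 526.76636  -249.1046  ]
 [ 650.1836   -230.63069 ]
 [ 625.6306    -66.601364]]
rack (174, 177, 41, 64) ((552.616455078125, 326.3463134765625), (190.6932830810547, 91.0951156616211), 15.6620512008667)
```

View pics/c.png

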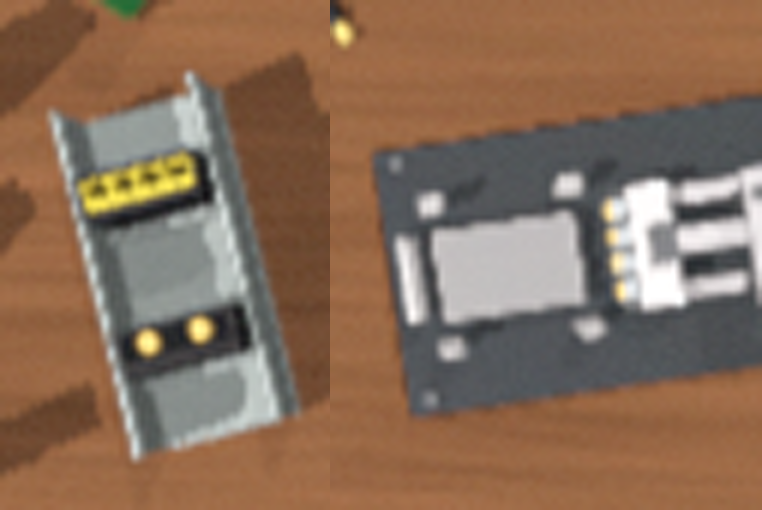

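The crop confirms it: four yellow square jacks on the upper unit (router), two round brass sockets on the lower one. The black strip on the coax side suggests the lid faces the coax box, which I'll check with the wrist camera. I'm moving over the rack now.

```bash
cat >> h.py <<'E'
def down(az):  # tool down, tool y at azimuth az (deg)
    a=np.radians(az);y=np.array([np.cos(a),np.sin(a),0]);z=np.array([0,0,-1.]);return Ro.from_matrix(np.c_[np.cross(y,z),y,z])
def rows(target,Rt=None,n=8,start=None,dec=3):
    s=ctrl.sense();p=np.array(s["eef_pos"]);R=rot()
    if start is not None:p,R=np.array(start[0],float),start[1]
    Rt=Rt or R;rv=(R.inv()*Rt).as_rotvec()/n
    if start is None:print("j",np.round(s["joints"],2),"p",np.round(p,1),"t",round(s["time_s"],2),"F",np.round(s["force"],1),"w",round(s["grip_width"],3))
    if np.linalg.norm(rv)<1e-3: print(n,"x",np.round(R.inv().apply(np.array(target)-p)/120/n,dec).tolist());return
    st=(np.array(target)-p)/n
    for i in range(n):
        print(np.round(R.inv().apply(st)/120,dec).tolist(),end=" ");R=R*Ro.from_rotvec(rv)
    print("dr",np.round(rv/(np.pi/4),3).tolist(),"len",np.linalg.norm(st))
E
python3 - <<'E'
from h import *
c=ctrl.camera_info("wrist");R=rot();o=-np.array(c["R"]).T@c["t"]
print("cam in tool",R.inv().apply(o-ctrl.sense()["eef_pos"]),np.round(np.array(c["R"])@R.as_matrix(),2).tolist(),c["K"][0])
rows([570,330,290],down(15.7),12)
rows([570,330,290],down(195.7),12)
E
```

```text
cam in tool [  74.63097317   -0.59073962 -143.57617959] [[-0.0, 1.0, -0.0], [-0.96, -0.0, -0.29], [-0.29, 0.0, 0.96]] [325.63509985   0.         254.75518574]
j [ 1.08  0.31  1.5   0.    1.33 -0.22] p [139.8 505.8 230.8] t 0.1 F [ 0.4  0.5 -0.2] w 1.0
[-0.32, -0.038, -0.041] [-0.323, -0.011, -0.041] [-0.322, 0.017, -0.041] [-0.32, 0.045, -0.041] [-0.315, 0.072, -0.041] [-0.307, 0.098, -0.041] [-0.298, 0.124, -0.041] [-0.286, 0.149, -0.041] [-0.272, 0.173, -0.041] [-0.256, 0.196, -0.041] [-0.239, 0.217, -0.041] [-0.219, 0.237, -0.041] dr [-0.0, 0.0, 0.109] len 39.037422131433964
j [ 1.08  0.31  1.5   0.    1.33 -0.22] p [139.8 505.8 230.8] t 0.1 F [ 0.4  0.5 -0.2] w 1.0
[-0.32, -0.038, -0.041] [-0.309, -0.094, -0.041] [-0.288, -0.146, -0.041] [-0.258, -0.195, -0.041] [-0.219, -0.237, -0.041] [-0.175, -0.271, -0.041] [-0.124, -0.298, -0.041] [-0.07, -0.315, -0.041] [-0.014, -0.322, -0.041] [0.043, -0.32, -0.041] [0.098, -0.307, -0.041] [0.151, -0.285, -0.041] dr [-0.0, -0.0, -0.224] len 39.037422131433964
```

Call:
arm_command(
  increments=[
    {"offset": [-0.32,-0.04,-0.04],"dr": [0,0,0.109],"hand": 1},
    {"offset": [-0.32,-0.01,-0.04],"dr": [0,0,0.109],"hand": 1},
    {"offset": [-0.32,0.02,-0.04],"dr": [0,0,0.109],"hand": 1},
    {"offset": [-0.32,0.045,-0.04],"dr": [0,0,0.109],"hand": 1},
    {"offset": [-0.315,0.07,-0.04],"dr": [0,0,0.109],"hand": 1},
    {"offset": [-0.305,0.1,-0.04],"dr": [0,0,0.109],"hand": 1},
    {"offset": [-0.3,0.125,-0.04],"dr": [0,0,0.109],"hand": 1},
    {"offset": [-0.285,0.15,-0.04],"dr": [0,0,0.109],"hand": 1},
  ],
)

```text
time_s: 0.9
eef_pos: [427.7, 388.4, 269.6]
ee_rot: [-0.0, 0.461, 0.887, -0.0]
force: [-0.0, 0.4, -0.8]
grip_width: 0.999
grip_force: 0.0
```

Call:
arm_command(
  increments=[
    {"offset": [-0.27,0.175,-0.04],"dr": [0,0,0.109],"hand": 1},
    {"offset": [-0.255,0.195,-0.04],"dr": [0,0,0.109],"hand": 1},
    {"offset": [-0.24,0.215,-0.04],"dr": [0,0,0.109],"hand": 1},
    {"offset": [-0.22,0.235,-0.04],"dr": [0,0,0.109],"hand": 1},
    {"offset": [0,0,0],"dr": [0,0,0],"hand": 1},
    {"offset": [0,0,0],"dr": [0,0,0],"hand": 1},
  ],
)

```text
time_s: 1.5
eef_pos: [569.5, 330.4, 287.9]
ee_rot: [-0.0, 0.604, 0.797, -0.001]
force: [-1.5, 0.8, -0.8]
grip_width: 1.002
grip_force: 0.0
```

Run:
```python
from h import *
c=ctrl.camera_info("wrist");b=ctrl.capture("wrist");np.save("w1.npy",b)
import pickle;pickle.dump(c,open("w1.pkl","wb"))
s=ctrl.sense();print(s["eef_pos"],s["joints"],rot().as_matrix().round(3))
hsv=cv2.cvtColor(b,cv2.COLOR_RGB2HSV)
y=cv2.inRange(hsv,(20,120,100),(35,255,255))
n,l,st,ce=cv2.connectedComponentsWithStats(y)
for i in range(1,n):
    if st[i,4]>15: print("yellow",st[i],ce[i],onz(c,ce[i],96)[0][:2])
cv2.imwrite("pics/d.png",cv2.resize(b,(800,600))[:,:,::-1])
```

```text
[568.83557718 330.99419548 288.38382172] [3.49260316e-01 6.03482996e-01 9.17078317e-01 2.10274556e-04
 1.62212311e+00 7.48499676e-02] [[-0.271  0.963 -0.001]
 [ 0.963  0.271 -0.   ]
 [ 0.    -0.001 -1.   ]]
yellow [271 131  17  56 714] [278.16806723 159.11764706] [591.17602827 342.69071815]
yellow [194 142  10   9  72] [198.27777778 146.02777778] [507.62207137 333.58575864]
yellow [196 168   9   9  64] [199.875    172.265625] [515.40099893 306.78926265]
yellow [288 302   7   5  25] [291.2  304.24] [657.80437784 176.69456503]
```

View pics/d.png

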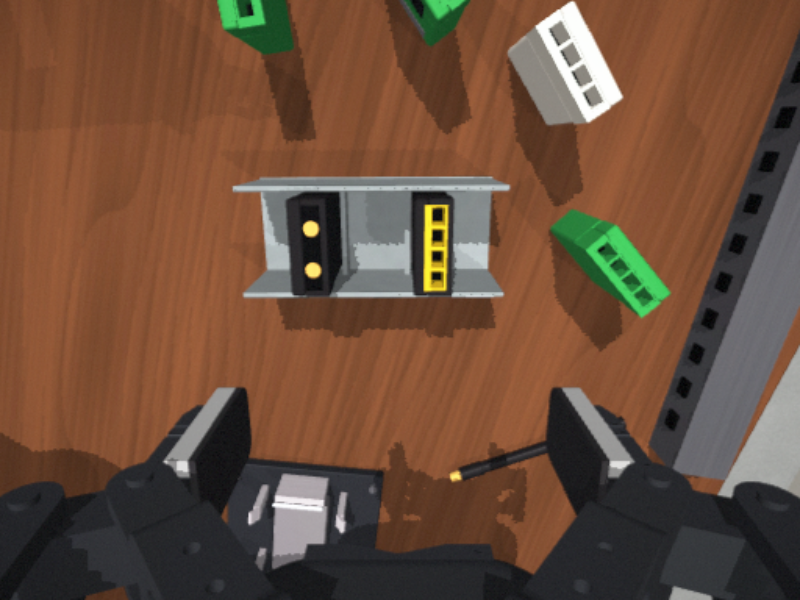

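The wrist view shows the router with its yellow jacks at (435,248) and a wide black margin on the left, so the lid faces the coax box at (312,250). It agrees with the top view to 2 mm.

Run:
```python
from h import *
import pickle
c=pickle.load(open("w1.pkl","rb"));b=np.load("w1.npy")
hsv=cv2.cvtColor(b,cv2.COLOR_RGB2HSV);y=cv2.inRange(hsv,(20,120,100),(35,255,255));y[:,:265]=0;y[200:]=0
cn=cv2.convexHull(np.vstack(cv2.findContours(y,0,1)[0]))[:,0]
print("yellow",cv2.minAreaRect(onz(c,cn,96)[:,:2].astype(np.float32)))
# rack wall tops: bright light-gray rows; router case dark block
k=(b.max(2)<45).astype(np.uint8);k[:,:258]=0;k[:,296:]=0;k[:118]=0;k[194:]=0
m=cv2.morphologyEx(k|(y>0).astype(np.uint8),cv2.MORPH_CLOSE,np.ones((5,5)))
cc=max(cv2.findContours(m,0,1)[0],key=cv2.contourArea);print("case",cv2.boundingRect(cc),cv2.minAreaRect(onz(c,cc[:,0],96)[:,:2].astype(np.float32)))
for az in(15.7,):
    rows([588.7,342,160],down(az),4)
```

```text
yellow ((666.5729370117188, 358.811279296875), (175.08790588378906, 64.36408996582031), 10.315579414367676)
case (264, 123, 25, 66) ((587.9703979492188, 344.76776123046875), (25.4478702545166, 69.31840515136719), 17.335317611694336)
j [0.35 0.6  0.92 0.   1.62 0.07] p [568.8 331.  288.4] t 1.55 F [ 0.1 -0.3  0.2] w 1.001
4 x [0.011, 0.046, 0.267]
```

Call:
arm_command(
  increments=[
    {"offset": [0.013,0.046,0.267],"dr": [0,0,-0.01],"hand": 0.4},
    {"offset": [0.013,0.046,0.267],"dr": [0,0,0],"hand": 0.4},
    {"offset": [0.013,0.046,0.267],"dr": [0,0,0],"hand": 0.4},
    {"offset": [0.013,0.046,0.267],"dr": [0,0,0],"hand": 0.4},
    {"offset": [0,0,0],"dr": [0,0,0],"hand": 0.4},
  ],
)

```text
time_s: 2.05
eef_pos: [586.2, 343.2, 156.2]
ee_rot: [-0.002, 0.6, 0.8, -0.004]
force: [-0.2, 0.5, -0.6]
grip_width: 0.704
grip_force: 0.0
```

Run:
```python
from h import *
rows([588.5,343,52],down(16.3),4)
c=ctrl.camera_info("wrist");b=ctrl.capture("wrist")
y=cv2.inRange(cv2.cvtColor(b,cv2.COLOR_RGB2HSV),(20,120,100),(35,255,255))
n,l,st,ce=cv2.connectedComponentsWithStats(y)
for i in range(1,n):
    if st[i,4]>60:
        cn=max(cv2.findContours((l==i).astype(np.uint8),0,1)[0],key=cv2.contourArea)
        print(st[i],onz(c,ce[i],96)[0][:2],cv2.minAreaRect(onz(c,cn[:,0],96)[:,:2].astype(np.float32)))
cv2.imwrite("pics/e.png",b[:,:,::-1])
```

```text
j [0.36 0.72 1.05 0.   1.37 0.07] p [586.2 343.2 156.2] t 2.05 F [-0.2  0.5 -0.6] w 0.704
[-0.002, 0.006, 0.217] [-0.002, 0.006, 0.217] [-0.002, 0.005, 0.217] [-0.002, 0.005, 0.217] dr [-0.003, 0.0, -0.0] len 26.055270115163328
[ 251  167   26   84 1751] [591.2168241  342.31122327] ((591.3826904296875, 342.7669982910156), (16.010665893554688, 58.92610168457031), 15.942703247070312)
[128 182  16  15 175] [507.2176094  333.09385761] ((507.3606262207031, 333.0909729003906), (9.633910179138184, 9.447670936584473), 59.157325744628906)
[133 223  15  14 157] [514.89331461 305.86050351] ((514.86376953125, 305.708740234375), (9.535778999328613, 9.50966739654541), 76.70368957519531)
```

Call:
arm_command(
  increments=[
    {"offset": [-0.016,0.015,0.217],"dr": [0,0,0],"hand": 0.4},
    {"offset": [0,0,0.217],"dr": [0,0,0],"hand": 0.4},
    {"offset": [0,0,0.217],"dr": [0,0,0],"hand": 0.4},
    {"offset": [0,0,0.217],"dr": [0,0,0],"hand": 0.4},
    {"offset": [0,0,0],"dr": [0,0,0],"hand": -0.6},
    {"offset": [0,0,0],"dr": [0,0,0],"hand": -0.6},
    {"offset": [0,0,0],"dr": [0,0,0],"hand": -0.6},
    {"offset": [0,0,0],"dr": [0,0,0],"hand": -0.6},
  ],
  grip_force=60,
)

```text
time_s: 2.9
eef_pos: [591.9, 342.2, 59.5]
ee_rot: [0.001, 0.601, 0.799, 0.002]
force: [-1.8, 0.3, 6.4]
grip_width: 0.296
grip_force: 63.0
```

Call:
arm_command(
  increments=[
    {"offset": [0,0,0],"dr": [0,0,0],"hand": -0.6},
    {"offset": [0,0,-0.2],"dr": [0,0,0],"hand": -0.6},
    {"offset": [0,0,-0.3],"dr": [0,0,0],"hand": -0.6},
    {"offset": [0,0,-0.3],"dr": [0,0,0],"hand": -0.6},
    {"offset": [0,0,-0.3],"dr": [0,0,0],"hand": -0.6},
    {"offset": [0,0,-0.3],"dr": [0,0,0],"hand": -0.6},
    {"offset": [0,0,0],"dr": [0,0,0],"hand": -0.6},
    {"offset": [0,0,0],"dr": [0,0,0],"hand": -0.6},
  ],
  grip_force=60,
)

```text
time_s: 3.7
eef_pos: [591.0, 341.6, 225.4]
ee_rot: [0.0, 0.601, 0.799, 0.001]
force: [0.6, -0.2, -3.0]
grip_width: 0.293
grip_force: 62.2
```

Run:
```python
from h import *
c=ctrl.camera_info("wrist");b=ctrl.capture("wrist");cv2.imwrite("pics/f.png",b[:,:,::-1])
y=cv2.inRange(cv2.cvtColor(b,cv2.COLOR_RGB2HSV),(20,120,100),(35,255,255))
n,l,st,ce=cv2.connectedComponentsWithStats(y)
R=rot();p=ctrl.sense()["eef_pos"]
for i in range(1,n):
    if st[i,4]>60:
        print(st[i],ce[i],[R.inv().apply(onz(c,ce[i],p[2]+d)[0]-p).round(1).tolist() for d in (36,42)])
# target: tilt tool z inward by 60 deg, az of laydown 18
def tilt(az,deg):  # tool y along az before tilt; rotate so tool z tips toward -az
    a=np.radians(az);ax=np.array([-np.sin(a),np.cos(a),0])
    return Ro.from_rotvec(ax*np.radians(deg))*down(az)
print(tilt(18,60).as_matrix().round(2))
rows([430,140,200],tilt(18,60),12)
```

```text
[153 158  11  11 103] [157.91262136 163.00970874] [[50.7, -32.9, -36.0], [52.0, -31.1, -42.0]]
[155 189  12  11  95] [160.57894737 194.52631579] [[39.4, -32.9, -36.0], [41.4, -31.1, -42.0]]
[ 238  222   44  132 5210] [258.77293666 286.44491363] [[2.2, 1.7, -36.0], [6.2, 1.6, -42.0]]
[[-0.31  0.48 -0.82]
 [ 0.95  0.15 -0.27]
 [ 0.   -0.87 -0.5 ]]
j [ 0.35  0.69  0.94 -0.    1.51  0.07] p [590.6 341.4 223.8] t 3.75 F [-0.7  0.2 -3.6] w 0.296
[-0.103, -0.146, 0.017] [-0.103, -0.144, 0.03] [-0.103, -0.141, 0.042] [-0.102, -0.137, 0.054] [-0.102, -0.132, 0.066] [-0.101, -0.126, 0.078] [-0.101, -0.119, 0.089] [-0.1, -0.111, 0.099] [-0.1, -0.103, 0.108] [-0.1, -0.093, 0.117] [-0.099, -0.083, 0.125] [-0.099, -0.072, 0.132] dr [0.111, -0.002, -0.003] len 21.558437724404772
```

Call:
arm_command(
  increments=[
    {"offset": [-0.103,-0.146,0.017],"dr": [0.12,0,0],"hand": -0.6},
    {"offset": [-0.103,-0.144,0.03],"dr": [0.12,0,0],"hand": -0.6},
    {"offset": [-0.103,-0.141,0.042],"dr": [0.12,0,0],"hand": -0.6},
    {"offset": [-0.103,-0.137,0.054],"dr": [0.12,0,0],"hand": -0.6},
    {"offset": [-0.102,-0.132,0.066],"dr": [0.12,0,0],"hand": -0.6},
    {"offset": [-0.102,-0.126,0.078],"dr": [0.12,0,0],"hand": -0.6},
    {"offset": [-0.1,-0.12,0.09],"dr": [0.12,0,0],"hand": -0.6},
    {"offset": [-0.1,-0.11,0.1],"dr": [0.12,0,0],"hand": -0.6},
  ],
)

```text
time_s: 4.55
eef_pos: [481.7, 207.5, 210.1]
ee_rot: [-0.223, 0.558, 0.742, -0.296]
force: [1.3, -0.1, -2.0]
grip_width: 0.294
grip_force: 62.1
```

Call:
arm_command(
  increments=[
    {"offset": [-0.1,-0.103,0.108],"dr": [0.12,0,0],"hand": -0.6},
    {"offset": [-0.1,-0.093,0.117],"dr": [0.12,0,0],"hand": -0.6},
    {"offset": [-0.1,-0.083,0.125],"dr": [0.12,0,0],"hand": -0.6},
    {"offset": [-0.1,-0.072,0.132],"dr": [0.12,0,0],"hand": -0.6},
    {"offset": [0,0,0],"dr": [0,0,0],"hand": -0.6},
    {"offset": [0,0,0],"dr": [0,0,0],"hand": -0.6},
  ],
)

```text
time_s: 5.15
eef_pos: [426.9, 142.3, 207.3]
ee_rot: [-0.322, 0.507, 0.675, -0.428]
force: [-0.8, 0.8, -1.6]
grip_width: 0.3
grip_force: 62.2
```

Run:
```python
from h import *
R=rot();p=ctrl.sense()["eef_pos"];print(R.as_matrix().round(3))
e=np.array([[0,13,55.5],[33,13,55.5],[-33,13,55.5]]);print("edge",(R.apply(e)+p).round(1))
z=(R.apply(e)+p)[:,2].min()
rows(p-[0,0,z-3],None,5)
```

```text
[[-0.278  0.409 -0.869]
 [ 0.961  0.119 -0.251]
 [ 0.    -0.905 -0.426]]
edge [[384.  129.9 171.9]
 [374.8 161.6 171.9]
 [393.1  98.2 171.9]]
j [ 0.14  0.81  1.15 -0.18  2.3  -0.18] p [426.9 142.3 207.3] t 5.15 F [-0.8  0.8 -1.6] w 0.3
5 x [-0.0, 0.255, 0.12]
```

Call:
arm_command(
  increments=[
    {"offset": [0,0.28,0.13],"dr": [0,0,0],"hand": -0.6},
    {"offset": [0,0.28,0.13],"dr": [0,0,0],"hand": -0.6},
    {"offset": [0,0.28,0.13],"dr": [0,0,0],"hand": -0.6},
    {"offset": [0,0.2,0.09],"dr": [0,0,0],"hand": -0.6},
    {"offset": [0,0.13,0.06],"dr": [0,0,0],"hand": -0.6},
    {"offset": [0,0,0],"dr": [0,0,0],"hand": -0.6},
    {"offset": [0,0,0],"dr": [0,0,0],"hand": -0.6},
  ],
)

```text
time_s: 5.85
eef_pos: [428.5, 142.8, 54.4]
ee_rot: [-0.321, 0.508, 0.675, -0.428]
force: [0.3, 0.4, -1.9]
grip_width: 0.294
grip_force: 62.2
```

Run:
```python
from h import *
R=rot();p=ctrl.sense()["eef_pos"]
e=np.array([[0,13,55.5],[33,13,55.5],[-33,13,55.5]]);print("edge",(R.apply(e)+p).round(1))
z=(R.apply(e)+p)[:,2].min()
rows(p-[0,0,z-1],None,1)
b=ctrl.capture("scene")[60:330,180:430]
cv2.imwrite("pics/g.png",cv2.resize(b,(720,778)[:1]+(600,))[:,:,::-1])
```

```text
edge [[385.6 130.4  18.9]
 [376.5 162.1  18.9]
 [394.8  98.7  18.9]]
j [ 0.14  1.02  1.18 -0.15  2.06 -0.13] p [428.5 142.8  54.4] t 5.85 F [ 0.3  0.4 -1.9] w 0.294
1 x [0.0, 0.135, 0.064]
```

View pics/g.png

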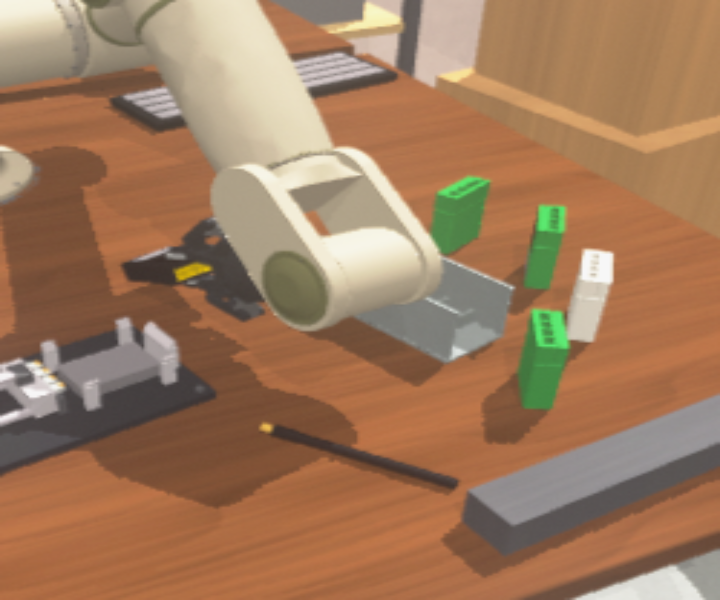

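Call:
arm_command(
  increments=[
    {"offset": [0,0.07,0.033],"dr": [0,0,0],"hand": -0.6},
    {"offset": [0,0.065,0.03],"dr": [0,0,0],"hand": -0.6},
    {"offset": [0,0,0],"dr": [0,0,0],"hand": -0.6},
    {"offset": [0,0,0],"dr": [0,0,0],"hand": -0.6},
  ],
)

```text
time_s: 6.3
eef_pos: [427.9, 142.5, 35.4]
ee_rot: [-0.322, 0.507, 0.675, -0.428]
force: [0.6, -0.4, -2.5]
grip_width: 0.293
grip_force: 62.2
```

Call:
arm_command(
  increments=[
    {"offset": [0,0,0],"dr": [0,0,0],"hand": -0.2},
    {"offset": [0,0,0],"dr": [0,0,0],"hand": -0.2},
    {"offset": [0,0,0],"dr": [0,0,0],"hand": -0.2},
    {"offset": [0,0,0],"dr": [0,0,0],"hand": -0.2},
  ],
)

```text
time_s: 6.7
eef_pos: [428.0, 142.5, 35.7]
ee_rot: [-0.322, 0.507, 0.675, -0.428]
force: [-0.3, -0.1, -0.8]
grip_width: 0.4
grip_force: 0.4
```

Call:
arm_command(
  increments=[
    {"offset": [0,0,-0.1],"dr": [0,0,0],"hand": -0.2},
    {"offset": [0,0,-0.1],"dr": [0,0,0],"hand": -0.2},
    {"offset": [0,0,-0.1],"dr": [0,0,0],"hand": -0.2},
    {"offset": [0,0,-0.1],"dr": [0,0,0],"hand": -0.2},
    {"offset": [0,0,0],"dr": [0,0,0],"hand": -0.2},
  ],
)

```text
time_s: 7.2
eef_pos: [470.5, 154.7, 56.4]
ee_rot: [-0.321, 0.508, 0.675, -0.428]
force: [0.5, -0.5, -0.3]
grip_width: 0.405
grip_force: 0.0
```

Run:
```python
from h import *
rows(ctrl.sense()["eef_pos"]+[0,0,100],None,4)
b=ctrl.capture("scene")[100:280,180:400]
cv2.imwrite("pics/h.png",cv2.resize(b,(733,600))[:,:,::-1])
```

```text
j [ 0.15  1.1   0.99 -0.15  2.17 -0.14] p [470.5 154.7  56.4] t 7.2 F [ 0.5 -0.5 -0.3] w 0.405
4 x [-0.0, -0.188, -0.089]
```

View pics/h.png

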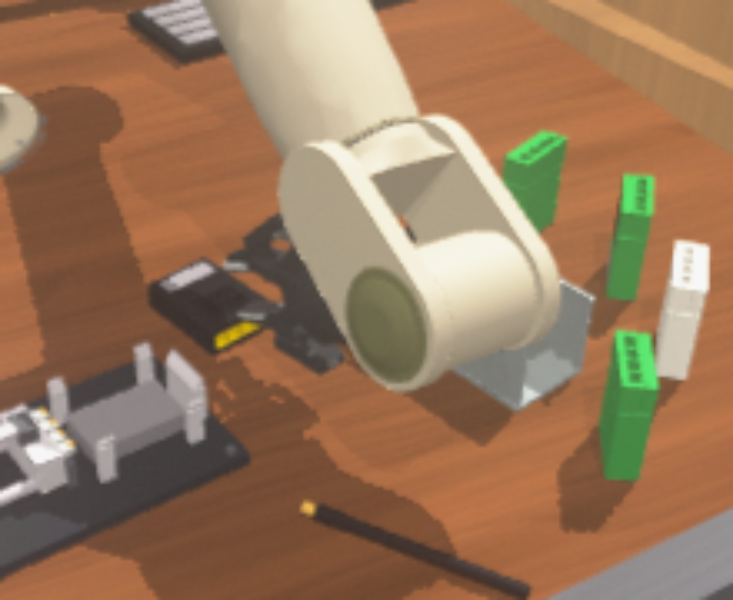

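Call:
arm_command(
  increments=[
    {"offset": [0,-0.1,-0.12],"dr": [0,0,0],"hand": 0.2},
    {"offset": [0,-0.22,-0.1],"dr": [0,0,0],"hand": 1},
    {"offset": [0,-0.25,-0.1],"dr": [0,0,0],"hand": 1},
    {"offset": [0,-0.25,-0.1],"dr": [0,0,0],"hand": 1},
    {"offset": [0,0,0],"dr": [0,0,0],"hand": 1},
  ],
)

```text
time_s: 7.75
eef_pos: [473.6, 155.6, 170.0]
ee_rot: [-0.32, 0.509, 0.676, -0.427]
force: [0.0, 0.5, 0.4]
grip_width: 1.002
grip_force: 0.0
```

Run:
```python
from h import *
rows([410,137,260],down(16),8)
rows([428,143,250],down(106),12,start=([410,137,260],down(16)))
```

```text
j [ 0.15  0.96  0.96 -0.17  2.33 -0.18] p [473.6 155.6 170. ] t 7.75 F [0.  0.5 0.4] w 1.002
[-0.0, -0.114, 0.022] [-0.0, -0.116, 0.006] [-0.0, -0.116, -0.011] [-0.0, -0.113, -0.027] [-0.0, -0.108, -0.042] [-0.0, -0.101, -0.057] [-0.0, -0.092, -0.071] [-0.0, -0.081, -0.083] dr [-0.179, 0.0, 0.0] len 13.970950411707594
[0.001, 0.013, 0.007] [-0.001, 0.013, 0.007] [-0.003, 0.013, 0.007] [-0.005, 0.012, 0.007] [-0.006, 0.012, 0.007] [-0.008, 0.011, 0.007] [-0.009, 0.01, 0.007] [-0.01, 0.008, 0.007] [-0.011, 0.007, 0.007] [-0.012, 0.006, 0.007] [-0.013, 0.004, 0.007] [-0.013, 0.002, 0.007] dr [0.0, 0.0, -0.167] len 1.7873008824606014
```

Call:
arm_command(
  increments=[
    {"offset": [0,-0.114,0.022],"dr": [-0.179,0,0],"hand": 1},
    {"offset": [0,-0.116,0.006],"dr": [-0.179,0,0],"hand": 1},
    {"offset": [0,-0.116,-0.011],"dr": [-0.179,0,0],"hand": 1},
    {"offset": [0,-0.113,-0.027],"dr": [-0.179,0,0],"hand": 1},
    {"offset": [0,-0.108,-0.042],"dr": [-0.179,0,0],"hand": 1},
    {"offset": [0,-0.1,-0.057],"dr": [-0.179,0,0],"hand": 1},
    {"offset": [0,-0.09,-0.07],"dr": [-0.179,0,0],"hand": 1},
    {"offset": [0,-0.08,-0.083],"dr": [-0.179,0,0],"hand": 1},
  ],
)

```text
time_s: 8.55
eef_pos: [409.9, 137.4, 256.3]
ee_rot: [-0.0, 0.601, 0.799, -0.0]
force: [0.8, -0.7, 0.2]
grip_width: 1.0
grip_force: 0.0
```

Call:
arm_command(
  increments=[
    {"offset": [0,0.013,0.007],"dr": [0,0,-0.167],"hand": 1},
    {"offset": [0,0.013,0.007],"dr": [0,0,-0.167],"hand": 1},
    {"offset": [0,0.013,0.007],"dr": [0,0,-0.167],"hand": 1},
    {"offset": [0,0.012,0.007],"dr": [0,0,-0.167],"hand": 1},
    {"offset": [0,0.012,0.007],"dr": [0,0,-0.167],"hand": 1},
    {"offset": [-0.01,0.01,0.007],"dr": [0,0,-0.167],"hand": 1},
    {"offset": [-0.01,0.01,0.007],"dr": [0,0,-0.167],"hand": 1},
    {"offset": [-0.01,0.01,0.007],"dr": [0,0,-0.167],"hand": 1},
  ],
)

```text
time_s: 9.35
eef_pos: [421.2, 142.7, 248.6]
ee_rot: [-0.004, 0.117, 0.993, -0.001]
force: [0.3, -0.6, 0.2]
grip_width: 1.001
grip_force: 0.0
```

Call:
arm_command(
  increments=[
    {"offset": [-0.012,0,0.007],"dr": [0,0,-0.167],"hand": 1},
    {"offset": [-0.012,0,0.007],"dr": [0,0,-0.167],"hand": 1},
    {"offset": [-0.012,0,0.007],"dr": [0,0,-0.167],"hand": 1},
    {"offset": [-0.012,0,0.007],"dr": [0,0,-0.167],"hand": 1},
    {"offset": [0,0,0],"dr": [0,0,0],"hand": 1},
    {"offset": [0,0,0],"dr": [0,0,0],"hand": 1},
  ],
)

```text
time_s: 9.95
eef_pos: [427.1, 142.4, 245.7]
ee_rot: [-0.004, -0.14, 0.99, -0.0]
force: [0.4, -0.1, -0.4]
grip_width: 0.999
grip_force: 0.0
```

Run:
```python
from h import *
import pickle
s=ctrl.sense();c=ctrl.camera_info("wrist");b=ctrl.capture("wrist");np.save("w2.npy",b);pickle.dump(c,open("w2.pkl","wb"))
print(s["eef_pos"],s["joints"].round(2),rot().as_matrix().round(3)[:,1])
k=(b.max(2)<60).astype(np.uint8)
P=proj(c,[[428,143,26]])[0];print("expect",P)
n,l,st,ce=cv2.connectedComponentsWithStats(cv2.morphologyEx(k,cv2.MORPH_OPEN,np.ones((3,3))))
for i in range(1,n):
    if st[i,4]>300: print(st[i],ce[i])
cv2.imwrite("pics/i.png",cv2.resize(b,(800,600))[:,:,::-1])
```

```text
[427.11976444 142.42415185 245.67299815] [ 0.06  0.14  1.68 -0.    1.33 -1.79] [-0.278  0.961  0.   ]
expect [255.43948907 162.02485515]
[ 227  121   59   80 3691] [255.82010295 165.61338391]
[   0  155  160   76 5349] [ 55.33744625 191.66479716]
[  0 242  38  18 480] [ 15.4625     250.31458333]
[    0   248   512   136 32615] [255.24559252 339.94379887]
```

View pics/i.png

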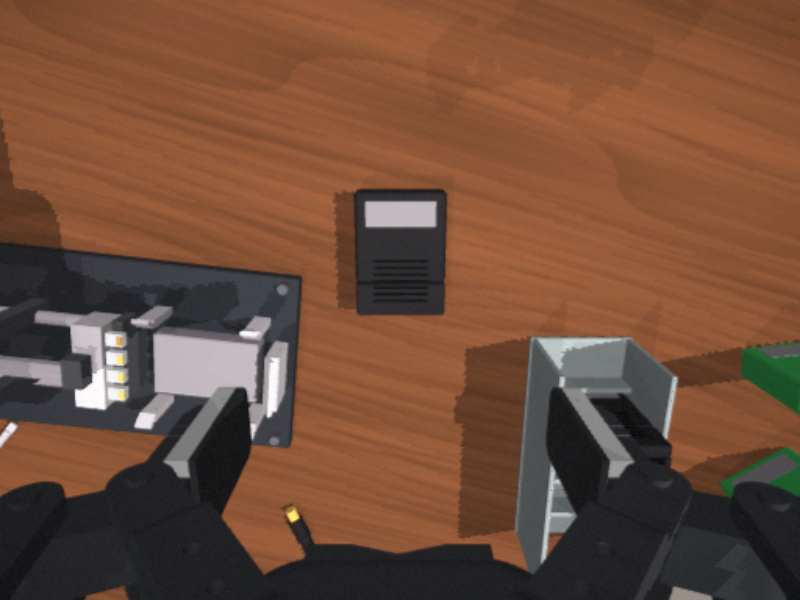

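The router lies lid up at (400,250) with its jacks end at the bottom of the image, outward. The nest pad is at (208,363), with the back stop at (275,380) and the plugs at (117,365). I'll measure both.

Run:
```python
from h import *
import pickle
b=np.load("w2.npy");c=pickle.load(open("w2.pkl","rb"))
k=cv2.morphologyEx((b.max(2)<60).astype(np.uint8),cv2.MORPH_OPEN,np.ones((3,3)))
k2=k*0;k2[110:215,220:290]=k[110:215,220:290];k2[125:150,232:282]=1
cn=max(cv2.findContours(k2,0,1)[0],key=cv2.contourArea)
# trim shadow: exact dims
r=cv2.minAreaRect(onz(c,cn[:,0],26)[:,:2].astype(np.float32));print("router",r)
h=cv2.cvtColor(b,cv2.COLOR_RGB2HSV)
pad=((b[:,:,0]>135)&(h[:,:,1]<60)).astype(np.uint8);pad[:,:95]=0;pad[:,172:]=0;pad[:205]=0;pad[260:]=0
cn=max(cv2.findContours(pad,0,1)[0],key=cv2.contourArea);print(cv2.boundingRect(cn))
r=cv2.minAreaRect(onz(c,cn[:,0],30)[:,:2].astype(np.float32));print("pad",r,cv2.boxPoints(r))
# plate corners (800px): far-left corner (300,277), (290,446)
print("plate corners",onz(c,np.array([[300,277],[290,446]])*.64,12)[:,:2])
# plugs: yellow contacts
y=cv2.inRange(h,(15,100,120),(35,255,255));y[:,:60]=0;y[:,90:]=0
n,l,st,ce=cv2.connectedComponentsWithStats(y)
for i in range(1,n):
    if st[i,4]>8:print("plug",ce[i],onz(c,ce[i],42)[0][:2])
```

```text
router ((427.7467956542969, 143.33058166503906), (91.16752624511719, 65.06755828857422), 16.062429428100586)
(95, 214, 71, 46)
pad ((561.1633911132812, 23.044147491455078), (61.67294692993164, 83.75643920898438), 9.383498191833496) [[523.9117    59.334366]
 [537.56744  -23.301342]
 [598.4151   -13.246071]
 [584.75934   69.38963 ]]
plate corners [[469.59304593  76.06116877]
 [616.35632992 101.01023819]]
plug [ 76. 218.] [544.15007276 -37.02619452]
plug [ 76.57894737 229.89473684] [558.75565949 -34.53247668]
plug [ 77. 241.] [572.73260852 -32.28679475]
plug [ 77.5625 252.25  ] [587.15559839 -29.808014  ]
```

Call:
arm_command(
  increments=[
    {"offset": [-0.007,0.006,0.337],"dr": [0,0,0],"hand": 1},
    {"offset": [0,0,0.337],"dr": [0,0,0],"hand": 1},
    {"offset": [0,0,0.337],"dr": [0,0,0],"hand": 1},
    {"offset": [0,0,0.337],"dr": [0,0,0],"hand": 1},
    {"offset": [0,0,0.337],"dr": [0,0,0],"hand": 1},
    {"offset": [0,0,0.22],"dr": [0,0,0],"hand": 1},
    {"offset": [0,0,0.08],"dr": [0,0,0],"hand": 1},
    {"offset": [0,0,0],"dr": [0,0,0],"hand": 1},
  ],
)

```text
time_s: 10.8
eef_pos: [426.3, 142.9, 7.5]
ee_rot: [-0.004, -0.141, 0.99, -0.0]
force: [0.2, -0.1, -0.1]
grip_width: 0.998
grip_force: 0.0
```

Call:
arm_command(
  increments=[
    {"offset": [0,0,0.02],"dr": [0,0,0],"hand": 0.2},
    {"offset": [0,0,0],"dr": [0,0,0],"hand": 0.2},
    {"offset": [0,0,0],"dr": [0,0,0],"hand": 0.2},
    {"offset": [0,0,0],"dr": [0,0,0],"hand": 0.2},
  ],
  grip_force=50,
)

```text
time_s: 11.2
eef_pos: [427.6, 143.0, 7.0]
ee_rot: [-0.002, -0.142, 0.99, -0.001]
force: [-1.3, -0.3, 6.7]
grip_width: 0.758
grip_force: 56.6
```

Call:
arm_command(
  increments=[
    {"offset": [0,0,-0.2],"dr": [0,0,0],"hand": 0.2},
    {"offset": [0,0,-0.35],"dr": [0,0,0],"hand": 0.2},
    {"offset": [0,0,-0.4],"dr": [0,0,0],"hand": 0.2},
    {"offset": [0,0,-0.35],"dr": [0,0,0],"hand": 0.2},
    {"offset": [0,0,-0.2],"dr": [0,0,0],"hand": 0.2},
    {"offset": [0,0,0],"dr": [0,0,0],"hand": 0.2},
  ],
)

```text
time_s: 11.8
eef_pos: [429.2, 143.5, 189.2]
ee_rot: [0.001, -0.142, 0.99, -0.001]
force: [0.7, -0.0, -2.9]
grip_width: 0.752
grip_force: 57.6
```

Run:
```python
from h import *
rows([545,75,200],down(9.6),14)
```

```text
j [ 0.06  0.19  1.77 -0.    1.18 -1.79] p [429.2 143.5 189.2] t 11.8 F [ 0.7 -0.  -2.9] w 0.752
[-0.055, -0.058, -0.006] [-0.061, -0.051, -0.006] [-0.067, -0.044, -0.006] [-0.072, -0.035, -0.006] [-0.076, -0.026, -0.006] [-0.078, -0.017, -0.006] [-0.08, -0.008, -0.006] [-0.08, 0.002, -0.006] [-0.079, 0.012, -0.006] [-0.077, 0.021, -0.006] [-0.074, 0.03, -0.006] [-0.07, 0.039, -0.006] [-0.065, 0.047, -0.006] [-0.059, 0.055, -0.006] dr [-0.0, 0.0, 0.154] len 9.642361881840298
```

Call:
arm_command(
  increments=[
    {"offset": [-0.055,-0.058,-0.006],"dr": [0,0,0.154],"hand": 0.2},
    {"offset": [-0.061,-0.051,-0.006],"dr": [0,0,0.154],"hand": 0.2},
    {"offset": [-0.067,-0.044,-0.006],"dr": [0,0,0.154],"hand": 0.2},
    {"offset": [-0.072,-0.035,-0.006],"dr": [0,0,0.154],"hand": 0.2},
    {"offset": [-0.076,-0.026,-0.006],"dr": [0,0,0.154],"hand": 0.2},
    {"offset": [-0.078,-0.017,-0.006],"dr": [0,0,0.154],"hand": 0.2},
    {"offset": [-0.08,-0.008,-0.006],"dr": [0,0,0.154],"hand": 0.2},
    {"offset": [-0.08,0.002,-0.006],"dr": [0,0,0.154],"hand": 0.2},
  ],
)

```text
time_s: 12.6
eef_pos: [493.7, 104.0, 189.7]
ee_rot: [-0.004, 0.337, 0.941, -0.002]
force: [0.5, 0.7, -1.6]
grip_width: 0.76
grip_force: 57.5
```

Call:
arm_command(
  increments=[
    {"offset": [-0.079,0.012,-0.006],"dr": [0,0,0.154],"hand": 0.2},
    {"offset": [-0.077,0.021,-0.006],"dr": [0,0,0.154],"hand": 0.2},
    {"offset": [-0.074,0.03,-0.006],"dr": [0,0,0.154],"hand": 0.2},
    {"offset": [-0.07,0.039,-0.006],"dr": [0,0,0.154],"hand": 0.2},
    {"offset": [-0.065,0.047,-0.006],"dr": [0,0,0.154],"hand": 0.2},
    {"offset": [-0.06,0.055,-0.006],"dr": [0,0,0.154],"hand": 0.2},
    {"offset": [0,0,0],"dr": [0,0,0],"hand": 0.2},
    {"offset": [0,0,0],"dr": [0,0,0],"hand": 0.2},
  ],
)

```text
time_s: 13.4
eef_pos: [542.9, 74.7, 194.1]
ee_rot: [-0.003, 0.646, 0.763, -0.003]
force: [0.4, 0.5, -2.2]
grip_width: 0.762
grip_force: 57.5
```

Run:
```python
from h import *
import pickle
rows([545,75,200],down(9.6),2)
c=ctrl.camera_info("wrist");b=ctrl.capture("wrist");np.save("w3.npy",b);pickle.dump(c,open("w3.pkl","wb"))
cv2.imwrite("pics/k.png",cv2.resize(b,(800,600))[:,:,::-1])
```

```text
j [-0.08  0.4   1.48 -0.    1.27 -0.24] p [542.9  74.7 194.1] t 13.4 F [ 0.4  0.5 -2.2] w 0.762
[-0.0, 0.008, -0.025] [-0.0, 0.009, -0.025] dr [-0.005, 0.0, -0.002] len 3.1267117720161255
```

View pics/k.png

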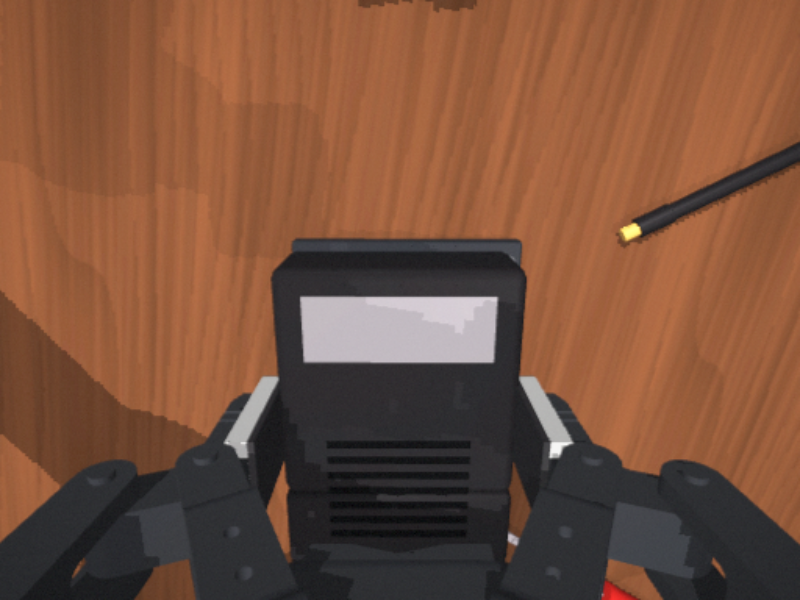

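The router hangs level between the fingers, lid up. The jig plate's end edge shows at (293..521, 240). I'll combine it with the earlier top view to get the nest position.

Run:
```python
from h import *
import pickle
c=pickle.load(open("w3.pkl","rb"));b=np.load("w3.npy").astype(int)
# plate far edge: per column, first row where r-b small (dark, not wood) between cols 190..330
pts=[]
d=(b[:,:,0]-b[:,:,2]<25)
for u in range(195,327,4):
    r=np.where(d[140:175,u])[0]
    if len(r):pts.append((u,140+r[0]))
w=onz(c,np.array(pts,float),12)[:,:2];f=np.polyfit(w[:,0],w[:,1],1);print("edge az",np.degrees(np.arctan(f[0])),"x ext",[onz(c,[u,156],12)[0][:2].round(1).tolist() for u in (np.where(d[156])[0][[0,-1]])])
L,Rr=onz(c,[[np.where(d[156])[0][0],155],[np.where(d[156,:340])[0][-1]+1,155]],12)[:,:2];print(L,Rr,np.linalg.norm(L-Rr))
m=(L+Rr)/2;m[1]=np.polyval(f,m[0]);a=np.arctan(f[0]);print("nest A",m+65*np.array([np.sin(a),-np.cos(a)]))
t=np.load("top.npy");ct=ctrl.camera_info("top")
g=t[195:225,268:300]
h=cv2.cvtColor(t,cv2.COLOR_RGB2HSV)
p=((t.min(2)>120)).astype(np.uint8);p[:,:271]=0;p[:,302:]=0;p[:195]=0;p[225:]=0
n,l,st,ce=cv2.connectedComponentsWithStats(p)
for i in range(1,n):
    if st[i,4]>4:
        cn=max(cv2.findContours((l==i).astype(np.uint8),0,1)[0],key=cv2.contourArea)
        print(st[i],"z30",onz(ct,ce[i],30)[0][:2].round(1),"z53",onz(ct,ce[i],53)[0][:2].round(1),cv2.minAreaRect(onz(ct,cn[:,0],30)[:,:2].astype(np.float32)) if st[i,4]>100 else "")
```

```text
edge az 9.512079952357707 x ext [[471.9, 74.1], [617.7, 98.5]]
[471.77335     75.08644331] [618.47228553  99.67447134] 148.74524802017095
nest A [555.86442823  25.34710241]
[295 195   5   3  15] z30 [600.   -6.7] z53 [598.4  -4.6] 
[272 197   5   5  19] z30 [590.1  68.5] z53 [588.7  69.2] 
[275 200  26  19 384] z30 [556.4  24.8] z53 [555.7  26.3] ((556.4885864257812, 24.933889389038086), (51.664894104003906, 79.88859558105469), 9.109609603881836)
[271 205   3  14  36] z30 [545.3  75.6] z53 [544.8  76.2] 
[299 218   3   4  11] z30 [523.2 -17.5] z53 [523.1 -15.1] 
[276 221   5   4  18] z30 [511.1  54.9] z53 [511.3  55.8]
```

Run:
```python
from h import *
rows([556.2,24.2,70],down(9.5),5)
```

```text
j [-0.08  0.4   1.48 -0.    1.27 -0.24] p [542.9  74.8 194.4] t 13.45 F [ 0.5 -0.2 -3. ] w 0.756
[-0.087, 0.01, 0.207] [-0.087, 0.009, 0.207] [-0.087, 0.009, 0.207] [-0.087, 0.009, 0.207] [-0.087, 0.008, 0.207] dr [-0.002, 0.0, -0.0] len 26.990562373422584
```

Call:
arm_command(
  increments=[
    {"offset": [-0.145,0.015,0.1],"dr": [-0.01,0,0],"hand": 0.2},
    {"offset": [-0.145,0.015,0.1],"dr": [0,0,0],"hand": 0.2},
    {"offset": [-0.145,0.015,0.1],"dr": [0,0,0],"hand": 0.2},
    {"offset": [0,0,0.25],"dr": [0,0,0],"hand": 0.2},
    {"offset": [0,0,0.25],"dr": [0,0,0],"hand": 0.2},
    {"offset": [0,0,0.235],"dr": [0,0,0],"hand": 0.2},
    {"offset": [0,0,0],"dr": [0,0,0],"hand": 0.2},
    {"offset": [0,0,0],"dr": [0,0,0],"hand": 0.2},
  ],
)

```text
time_s: 14.25
eef_pos: [557.6, 23.7, 71.5]
ee_rot: [0.001, 0.647, 0.762, 0.0]
force: [-0.1, 0.6, -1.9]
grip_width: 0.752
grip_force: 57.5
```

Run:
```python
from h import *
rows([556.1,24.3,38],down(9.5),4)
```

```text
j [-0.17  0.56  1.58 -0.    1.   -0.33] p [557.6  23.7  71.5] t 14.25 F [-0.1  0.6 -1.9] w 0.752
4 x [0.002, -0.003, 0.07]
```

Call:
arm_command(
  increments=[
    {"offset": [0.008,-0.012,0.07],"dr": [0,0,0],"hand": 0.2},
    {"offset": [0,0,0.07],"dr": [0,0,0],"hand": 0.2},
    {"offset": [0,0,0.07],"dr": [0,0,0],"hand": 0.2},
    {"offset": [0,0,0.06],"dr": [0,0,0],"hand": 0.2},
    {"offset": [0,0,0],"dr": [0,0,0],"hand": 0.2},
    {"offset": [0,0,0],"dr": [0,0,0],"hand": 0.2},
  ],
)

```text
time_s: 14.85
eef_pos: [555.9, 24.5, 38.5]
ee_rot: [0.001, 0.648, 0.762, 0.0]
force: [0.8, -0.4, -3.2]
grip_width: 0.758
grip_force: 57.5
```

Call:
arm_command(
  increments=[
    {"offset": [0,0,0.015],"dr": [0,0,0],"hand": 0.2},
    {"offset": [0,0,0],"dr": [0,0,0],"hand": 0.2},
    {"offset": [0,0,0],"dr": [0,0,0],"hand": 0.9},
    {"offset": [0,0,0],"dr": [0,0,0],"hand": 0.9},
    {"offset": [0,0,0],"dr": [0,0,0],"hand": 0.9},
    {"offset": [0,0,-0.1],"dr": [0,0,0],"hand": 0.9},
    {"offset": [0,0,-0.3],"dr": [0,0,0],"hand": 0.9},
    {"offset": [0,0,-0.4],"dr": [0,0,0],"hand": 0.9},
  ],
)

```text
time_s: 15.65
eef_pos: [554.8, 24.7, 133.2]
ee_rot: [-0.001, 0.648, 0.762, -0.001]
force: [1.0, -0.2, 0.5]
grip_width: 0.947
grip_force: 0.0
```

Call:
arm_command(
  increments=[
    {"offset": [0.2,0,-0.4],"dr": [0,0,0],"hand": 0.9},
    {"offset": [0.2,0,-0.4],"dr": [0,0,0],"hand": 0.9},
    {"offset": [0,0,-0.3],"dr": [0,0,0],"hand": 0.9},
    {"offset": [0,0,0],"dr": [0,0,0],"hand": 0.9},
    {"offset": [0,0,0],"dr": [0,0,0],"hand": 0.9},
  ],
)

```text
time_s: 16.15
eef_pos: [548.2, 68.8, 259.0]
ee_rot: [0.001, 0.647, 0.762, 0.001]
force: [-0.2, -0.1, -0.6]
grip_width: 0.952
grip_force: 0.0
```

Run:
```python
from h import *
import pickle
c=ctrl.camera_info("wrist");b=ctrl.capture("wrist");np.save("w4.npy",b);pickle.dump(c,open("w4.pkl","wb"));t=ctrl.capture("scene");np.save("s4.npy",t)
print(ctrl.sense()["eef_pos"],ctrl.sense()["time_s"])
A=cv2.resize(b,(400,300));B=cv2.resize(t[190:310,90:270],(400,267))
cv2.imwrite("pics/l.png",np.vstack([cv2.resize(b,(600,450))[150:,:][:, :],cv2.resize(t[200:300,100:265],(600,300))])[:,:,::-1])
```

```text
[547.8265003   68.64704176 257.18162498] 16.25
```

View pics/l.png

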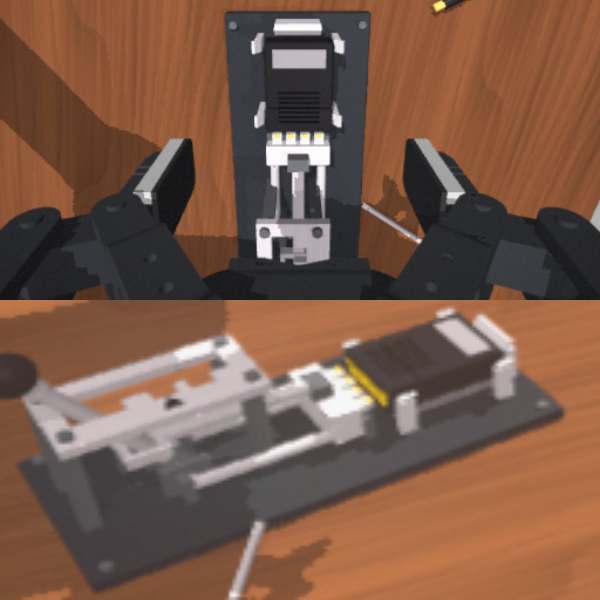

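The router is seated between the four posts with its jacks at the plugs (wrist crop (299,85), scene crop (420,345)). The knob is at scene crop (15,375). Next I triangulate the knob and compare it with the position predicted from the jig frame.

```bash
cat >> h.py <<'E'
N=np.array([555.9,25.2,0]);JA=np.radians(9.5)
ex=-np.array([np.cos(JA),np.sin(JA),0]);ey=np.array([np.sin(JA),-np.cos(JA),0]);ez=np.array([0,0,1.])
def knob(L,s=0,x0=0):  # lever angle, stick
    a=.55-L;u=150*np.cos(s)
    return N+ex*(x0+150*np.sin(s))+ey*(185+u*np.sin(a))+ez*(25+u*np.cos(a))
def jig(p):d=np.array(p)-N;return np.array([d@ex,d@ey,d[2]])
E
python3 - <<'E'
from h import *
t=np.load("top.npy");s=np.load("scene.npy");ct,cs=ctrl.camera_info("top"),ctrl.camera_info("scene")
k=knob(0);print("pred",k,proj(ct,k),proj(cs,k))
out=[]
for im,c in((t,ct),(s,cs)):
    u,v=proj(c,k)[0].astype(int)
    m=np.zeros(im.shape[:2],np.uint8);m[v-12:v+13,u-12:u+13]=(im.max(2)<50)[v-12:v+13,u-12:u+13]
    m=cv2.morphologyEx(m,cv2.MORPH_OPEN,np.ones((3,3)))
    n,l,st,ce=cv2.connectedComponentsWithStats(m);i=1+st[1:,4].argmax();print(st[i],ce[i]);out.append(ce[i])
P=[np.array(c["K"])@np.c_[c["R"],c["t"]] for c in(ct,cs)]
X=cv2.triangulatePoints(P[0],P[1],out[0][:,None],out[1][:,None])[:,0];X=X[:3]/X[3];print("tri",X,"jig",jig(X))
# router in nest check from w4
import pickle
b=np.load("w4.npy");c=pickle.load(open("w4.pkl","rb"))
g=((b.min(2)>120)).astype(np.uint8)
u,v=proj(c,N+ey*-30+ez*56)[0].astype(int);n,l,st,ce=cv2.connectedComponentsWithStats(g);i=l[v,u];print(st[i],"strip jig",jig(onz(c,ce[i],56)[0]))
rows([*(knob(0)[:2]),240],down(9.5),9)
E
```

```text
pred [ 599.37404845 -234.59066948  152.87867831] [[378.43480647 194.65820466]] [[102.34737945 225.50877491]]Traceback (most recent call last):
  File "<stdin>", line 9, in <module>
ValueError: attempt to get argmax of an empty sequence
```

Run:
```python
from h import *
t=np.load("top.npy");s=np.load("scene.npy");ct,cs=ctrl.camera_info("top"),ctrl.camera_info("scene")
k=knob(0)
out=[]
for im,c in((t,ct),(s,cs)):
    u,v=proj(c,k)[0].astype(int)
    m=np.zeros(im.shape[:2],np.uint8);m[v-11:v+12,u-9:u+12]=(im.astype(int)[:,:,0]<62)[v-11:v+12,u-9:u+12]
    n,l,st,ce=cv2.connectedComponentsWithStats(m)
    if n<2:print(im[v-6:v+7,u,0]);continue
    i=1+st[1:,4].argmax();print(st[i],ce[i]);out.append(ce[i])
P=[np.array(c["K"])@np.c_[c["R"],c["t"]] for c in(ct,cs)]
X=cv2.triangulatePoints(P[0],P[1],out[0][:,None],out[1][:,None])[:,0];X=X[:3]/X[3];print("tri",X,"jig",jig(X))
import pickle
b=np.load("w4.npy");c=pickle.load(open("w4.pkl","rb"))
g=((b.min(2)>120)).astype(np.uint8)
u,v=proj(c,N+ey*-30+ez*56)[0].astype(int);n,l,st,ce=cv2.connectedComponentsWithStats(g);i=l[v,u];print(st[i],"strip jig",jig(onz(c,ce[i],56)[0]))
rows([*(knob(0)[:2]),240],down(9.5),9)
```

```text
[374 190  10  10  65] [378.73846154 194.53846154]
[85 93 91 84 83 81 79 76 75 74 73 73 72]Traceback (most recent call last):
  File "<stdin>", line 12, in <module>
IndexError: list index out of range
```

The prediction falls on the knob in both views: top (378.4,194.7) against a measured (378.7,194.5), and scene (102.3,225.5) against about (102.4,225.3).

Run:
```python
from h import *
rows([*(knob(0)[:2]),215],down(9.5),8)
print(knob(0),knob(0,.18),jig(ctrl.sense()["eef_pos"]))
```

```text
j [-0.09  0.36  1.37 -0.    1.42 -0.25] p [547.8  68.6 257.2] t 16.25 F [-0.6 -0.2 -1.1] w 0.954
8 x [-0.32, 0.002, 0.044]
[ 599.37404845 -234.59066948  152.87867831] [ 572.67883835 -237.77359763  150.8126311 ] [  0.79194628 -44.18370352 257.18162498]
```

Call:
arm_command(
  increments=[
    {"offset": [-0.32,0.002,0.044],"dr": [0,0,0],"hand": 0.5},
    {"offset": [-0.32,0.002,0.044],"dr": [0,0,0],"hand": 0.5},
    {"offset": [-0.32,0.002,0.044],"dr": [0,0,0],"hand": 0.5},
    {"offset": [-0.32,0.002,0.044],"dr": [0,0,0],"hand": 0.5},
    {"offset": [-0.32,0.002,0.044],"dr": [0,0,0],"hand": 0.5},
    {"offset": [-0.32,0.002,0.044],"dr": [0,0,0],"hand": 0.5},
    {"offset": [-0.32,0.002,0.044],"dr": [0,0,0],"hand": 0.5},
    {"offset": [-0.32,0.002,0.044],"dr": [0,0,0],"hand": 0.5},
  ],
)

```text
time_s: 17.05
eef_pos: [599.4, -235.7, 214.4]
ee_rot: [-0.001, 0.648, 0.762, 0.0]
force: [0.4, -0.3, 1.1]
grip_width: 0.75
grip_force: 0.0
```

Call:
arm_command(
  increments=[
    {"offset": [0,0,0],"dr": [0,0,0],"hand": 0.5},
    {"offset": [0,0,0],"dr": [0,0,0],"hand": 0.5},
  ],
)

```text
time_s: 17.25
eef_pos: [599.3, -234.6, 214.4]
ee_rot: [-0.001, 0.648, 0.762, 0.0]
force: [-0.9, 0.4, 0.3]
grip_width: 0.746
grip_force: 0.0
```

Run:
```python
from h import *
print(jig(ctrl.sense()["eef_pos"]));rows(knob(0)-[0,0,14],down(9.5),3)
```

```text
[6.02746704e-02 2.63391770e+02 2.14442230e+02]
j [-0.56  0.59  1.12  0.    1.43 -0.72] p [ 599.3 -234.6  214.4] t 17.25 F [-0.9  0.4  0.3] w 0.746
[-0.0, 0.0, 0.21] [-0.0, 0.0, 0.21] [-0.0, 0.0, 0.21] dr [-0.0, -0.001, -0.002] len 25.187858915395438
```

Call:
arm_command(
  increments=[
    {"offset": [0,0,0.21],"dr": [0,0,0],"hand": 0.5},
    {"offset": [0,0,0.21],"dr": [0,0,0],"hand": 0.5},
    {"offset": [0,0,0.21],"dr": [0,0,0],"hand": 0.5},
    {"offset": [0,0,0],"dr": [0,0,0],"hand": -0.5},
    {"offset": [0,0,0],"dr": [0,0,0],"hand": -0.5},
    {"offset": [0,0,0],"dr": [0,0,0],"hand": -0.5},
    {"offset": [0,0,0],"dr": [0,0,0],"hand": -0.5},
    {"offset": [0,0,0],"dr": [0,0,0],"hand": -0.5},
  ],
  grip_force=40,
)

```text
time_s: 18.05
eef_pos: [600.1, -234.0, 141.8]
ee_rot: [0.001, 0.647, 0.762, 0.0]
force: [-4.7, 2.7, 5.2]
grip_width: 0.347
grip_force: 39.8
```

Run:
```python
from h import *
s=ctrl.sense();f=s["force"];print(jig(s["eef_pos"]),"Fjig",f@ex,f@ey,f[2])
G=np.array([0,0,-14])
S=(knob(0),);p0=knob(0)+G
def seg(a,b,n):
    d=(rot().inv().apply(b-a)/120/n).round(3);print(n,"x",d.tolist())
seg(knob(0),knob(0,.18),3)
for a,b,n in((0,.1,1),(.1,.2,1),(.2,.3,1),(.3,.38,1),(.38,.42,1),(.42,.46,1),(.46,.5,1),(.5,.54,1),(.54,.58,1),(.58,.62,1),(.62,.66,1)): print(a,b,end=" ");seg(knob(a,.18),knob(b,.18),n)
```

```text
[ -0.84416424 262.9360313  141.81817887] Fjig 4.21986085044001 -3.410645348133299 5.245573180327093
3 x [0.003, -0.075, 0.006]
0 0.1 1 x [0.108, -0.0, -0.059]
0.1 0.2 1 x [0.113, -0.0, -0.048]
0.2 0.3 1 x [0.117, -0.0, -0.036]
0.3 0.38 1 x [0.096, -0.0, -0.021]
0.38 0.42 1 x [0.049, -0.0, -0.007]
0.42 0.46 1 x [0.049, -0.0, -0.005]
0.46 0.5 1 x [0.049, -0.0, -0.004]
0.5 0.54 1 x [0.049, -0.0, -0.002]
0.54 0.58 1 x [0.049, -0.0, 0.0]
0.58 0.62 1 x [0.049, -0.0, 0.002]
0.62 0.66 1 x [0.049, -0.0, 0.004]
```

Call:
arm_command(
  increments=[
    {"offset": [0,-0.075,0.005],"dr": [0,0,0],"hand": -0.5},
    {"offset": [0,-0.075,0.005],"dr": [0,0,0],"hand": -0.5},
    {"offset": [0,-0.075,0.006],"dr": [0,0,0],"hand": -0.5},
    {"offset": [0,0,0],"dr": [0,0,0],"hand": -0.5},
    {"offset": [0,0,0],"dr": [0,0,0],"hand": -0.5},
  ],
)

```text
time_s: 18.55
eef_pos: [576.1, -238.8, 142.0]
ee_rot: [0.006, 0.647, 0.762, 0.002]
force: [4.3, 3.4, 11.1]
grip_width: 0.347
grip_force: 39.3
```

```bash
cat >> h.py <<'E'
def feel():
    s=ctrl.sense();f=s["force"];j=jig(s["eef_pos"]);print("jig",j.round(1),"L~",round(.55-np.arctan2(j[1]-185,j[2]+13-25),3),"F",np.round([f@ex,f@ey,f[2]],1),"w",round(s["grip_width"],3),"t",s["time_s"])
E
python3 -c "
from h import *
feel()"
```

```text
jig [ 23.6 263.7 142. ] L~ 0.005 F [-4.8 -2.6 11.1] w 0.347 t 18.55
```

Call:
arm_command(
  increments=[
    {"offset": [0,-0.02,-0.02],"dr": [0,0,0],"hand": -0.5},
    {"offset": [0.054,0,-0.03],"dr": [0,0,0],"hand": -0.5},
    {"offset": [0.054,0,-0.03],"dr": [0,0,0],"hand": -0.5},
    {"offset": [0.056,0,-0.024],"dr": [0,0,0],"hand": -0.5},
    {"offset": [0.056,0,-0.024],"dr": [0,0,0],"hand": -0.5},
    {"offset": [0,0,0],"dr": [0,0,0],"hand": -0.5},
  ],
)

```text
time_s: 19.15
eef_pos: [568.4, -212.8, 154.9]
ee_rot: [0.004, 0.647, 0.762, 0.001]
force: [7.6, -1.2, -4.4]
grip_width: 0.344
grip_force: 40.2
```

```bash
python3 -c "
from h import *
feel()"
```

```text
jig [ 26.9 236.8 154.9] L~ 0.202 F [-7.3  2.4 -4.4] w 0.344 t 19.15
```

Call:
arm_command(
  increments=[
    {"offset": [0.058,0,-0.014],"dr": [0,0,0],"hand": -0.5},
    {"offset": [0.058,0,-0.014],"dr": [0,0,0],"hand": -0.5},
    {"offset": [0.048,0,-0.01],"dr": [0,0,0],"hand": -0.5},
    {"offset": [0.048,0,-0.01],"dr": [0,0,0],"hand": -0.5},
    {"offset": [0,0,0],"dr": [0,0,0],"hand": -0.5},
    {"offset": [0,0,0],"dr": [0,0,0],"hand": -0.5},
  ],
)

```text
time_s: 19.75
eef_pos: [564.3, -188.4, 160.6]
ee_rot: [0.004, 0.647, 0.762, 0.001]
force: [7.3, -3.1, -2.0]
grip_width: 0.349
grip_force: 40.7
```

```bash
python3 -c "
from h import *
feel()"
```

```text
jig [ 26.9 212.  160.6] L~ 0.37 F [-6.7  4.3 -2. ] w 0.349 t 19.75
```

Call:
arm_command(
  increments=[
    {"offset": [0.045,0,-0.006],"dr": [0,0,0],"hand": -0.5},
    {"offset": [0,0.04,0],"dr": [0,0,0],"hand": -0.5},
    {"offset": [0,0.04,0],"dr": [0,0,0],"hand": -0.5},
    {"offset": [0,0.03,0],"dr": [0,0,0],"hand": -0.5},
    {"offset": [0,0,0],"dr": [0,0,0],"hand": -0.5},
  ],
)

```text
time_s: 20.25
eef_pos: [571.1, -182.4, 162.5]
ee_rot: [-0.002, 0.647, 0.762, -0.004]
force: [-30.7, -6.7, 21.0]
grip_width: 0.343
grip_force: 43.1
```

```bash
python3 -c "
from h import *
feel()"
```

```text
jig [ 19.3 207.3 162.5] L~ 0.403 F [31.3  1.6 21. ] w 0.343 t 20.25
```

Call:
arm_command(
  increments=[
    {"offset": [0,-0.037,0],"dr": [0,0,0],"hand": -0.5},
    {"offset": [0,0,0],"dr": [0,0,0],"hand": -0.5},
  ],
)

```text
time_s: 20.45
eef_pos: [569.6, -182.7, 162.4]
ee_rot: [0.002, 0.648, 0.762, -0.001]
force: [-9.7, -5.1, 10.9]
grip_width: 0.344
grip_force: 41.7
```

Call:
arm_command(
  increments=[
    {"offset": [0.03,0,-0.004],"dr": [0,0,0],"hand": -0.5},
    {"offset": [0,0,0],"dr": [0,0,0],"hand": -0.5},
  ],
)

```text
time_s: 20.65
eef_pos: [569.2, -180.0, 162.8]
ee_rot: [0.003, 0.648, 0.762, -0.002]
force: [-9.5, -7.2, 10.5]
grip_width: 0.348
grip_force: 41.7
```

```bash
python3 -c "
from h import *
feel()"
```

```text
jig [ 20.7 204.6 162.8] L~ 0.421 F [10.6  5.6 10.5] w 0.348 t 20.65
```

Call:
arm_command(
  increments=[
    {"offset": [0.03,-0.008,-0.012],"dr": [0,0,0],"hand": -0.5},
    {"offset": [0,0,0],"dr": [0,0,0],"hand": -0.5},
  ],
)

```text
time_s: 20.85
eef_pos: [568.1, -175.6, 163.6]
ee_rot: [0.002, 0.648, 0.762, -0.001]
force: [-3.5, -1.3, 1.8]
grip_width: 0.348
grip_force: 40.5
```

Call:
arm_command(
  increments=[
    {"offset": [0.03,0,-0.004],"dr": [0,0,0],"hand": -0.5},
    {"offset": [0,0,0],"dr": [0,0,0],"hand": -0.5},
  ],
)

```text
time_s: 21.05
eef_pos: [567.5, -171.9, 163.7]
ee_rot: [0.002, 0.647, 0.762, -0.001]
force: [-4.5, -4.3, 2.7]
grip_width: 0.342
grip_force: 40.7
```

```bash
python3 -c "
from h import *
feel()"
```

```text
jig [ 21.1 196.3 163.7] L~ 0.475 F [5.2 3.5 2.7] w 0.342 t 21.05
```

Call:
arm_command(
  increments=[
    {"offset": [0.03,0,-0.003],"dr": [0,0,0],"hand": -0.5},
    {"offset": [0,0,0],"dr": [0,0,0],"hand": -0.5},
  ],
)

```text
time_s: 21.25
eef_pos: [567.0, -168.2, 164.1]
ee_rot: [0.002, 0.647, 0.762, -0.001]
force: [-5.6, -3.3, 3.7]
grip_width: 0.343
grip_force: 40.6
```

Call:
arm_command(
  increments=[
    {"offset": [0.025,0,-0.002],"dr": [0,0,0],"hand": -0.5},
    {"offset": [0,0,0],"dr": [0,0,0],"hand": -0.5},
  ],
)

```text
time_s: 21.45
eef_pos: [566.9, -165.1, 164.1]
ee_rot: [0.002, 0.648, 0.762, 0.0]
force: [-2.6, -1.8, 1.9]
grip_width: 0.348
grip_force: 40.0
```

```bash
python3 -c "
from h import *
feel()"
```

```text
jig [ 20.6 189.5 164.1] L~ 0.521 F [2.8 1.3 1.9] w 0.348 t 21.45
```

Call:
arm_command(
  increments=[
    {"offset": [0.025,0,-0.001],"dr": [0,0,0],"hand": -0.5},
    {"offset": [0,0,0],"dr": [0,0,0],"hand": -0.5},
  ],
)

```text
time_s: 21.65
eef_pos: [566.4, -161.3, 164.1]
ee_rot: [0.002, 0.647, 0.762, 0.0]
force: [-0.8, -2.3, 3.2]
grip_width: 0.346
grip_force: 39.9
```

```bash
python3 -c "
from h import *
feel()"
```

```text
jig [ 20.4 185.6 164.1] L~ 0.546 F [1.1 2.1 3.2] w 0.346 t 21.65
```

Call:
arm_command(
  increments=[
    {"offset": [0.02,0.008,0],"dr": [0,0,0],"hand": -0.5},
    {"offset": [0,0,0],"dr": [0,0,0],"hand": -0.5},
  ],
)

```text
time_s: 21.85
eef_pos: [567.0, -158.8, 164.3]
ee_rot: [0.002, 0.647, 0.762, 0.0]
force: [-1.6, -3.2, 5.1]
grip_width: 0.342
grip_force: 40.1
```

```bash
python3 -c "
from h import *
feel()"
```

```text
jig [ 19.4 183.3 164.3] L~ 0.561 F [2.1 2.9 5.1] w 0.342 t 21.85
```

Call:
arm_command(
  increments=[
    {"offset": [0,0.02,0],"dr": [0,0,0],"hand": -0.5},
    {"offset": [0,0,0],"dr": [0,0,0],"hand": -0.5},
  ],
)

```text
time_s: 22.05
eef_pos: [568.8, -158.7, 164.7]
ee_rot: [0.001, 0.648, 0.762, -0.0]
force: [-6.3, -3.5, 9.7]
grip_width: 0.344
grip_force: 41.3
```

```bash
python3 -c "
from h import *
feel()"
```

```text
jig [ 17.6 183.5 164.7] L~ 0.56 F [6.8 2.4 9.7] w 0.344 t 22.05
```

Call:
arm_command(
  increments=[
    {"offset": [0.02,0,-0.005],"dr": [0,0,0],"hand": -0.5},
    {"offset": [0,0,0],"dr": [0,0,0],"hand": -0.5},
  ],
)

```text
time_s: 22.25
eef_pos: [569.5, -155.4, 164.7]
ee_rot: [0.002, 0.648, 0.762, 0.001]
force: [1.8, -1.2, 4.5]
grip_width: 0.343
grip_force: 40.3
```

Call:
arm_command(
  increments=[
    {"offset": [0.02,0,0],"dr": [0,0,0],"hand": -0.5},
    {"offset": [0,0,0],"dr": [0,0,0],"hand": -0.5},
  ],
)

```text
time_s: 22.45
eef_pos: [568.9, -153.1, 164.5]
ee_rot: [0.002, 0.647, 0.762, 0.001]
force: [3.3, -2.6, 4.7]
grip_width: 0.341
grip_force: 39.6
```

```bash
python3 -c "
from h import *
feel()"
```

```text
jig [ 16.6 178.  164.5] L~ 0.596 F [-2.8  3.1  4.7] w 0.341 t 22.45
```

Call:
arm_command(
  increments=[
    {"offset": [0,0.03,0],"dr": [0,0,0],"hand": -0.5},
    {"offset": [0,0.02,0],"dr": [0,0,0],"hand": -0.5},
    {"offset": [0,0,0],"dr": [0,0,0],"hand": -0.5},
  ],
)

```text
time_s: 22.75
eef_pos: [573.5, -151.1, 164.2]
ee_rot: [-0.001, 0.648, 0.762, 0.001]
force: [-3.4, 5.3, 9.1]
grip_width: 0.345
grip_force: 39.6
```

```bash
python3 -c "
from h import *
feel()"
```

```text
jig [ 11.8 176.8 164.2] L~ 0.604 F [ 2.5 -5.8  9.1] w 0.345 t 22.75
```

Call:
arm_command(
  increments=[
    {"offset": [0.02,0,-0.01],"dr": [0,0,0],"hand": -0.5},
    {"offset": [0,0.03,0],"dr": [0,0,0],"hand": -0.5},
    {"offset": [0,0.03,0],"dr": [0,0,0],"hand": -0.5},
    {"offset": [0,0,0],"dr": [0,0,0],"hand": -0.5},
  ],
)

```text
time_s: 23.15
eef_pos: [580.4, -147.5, 164.7]
ee_rot: [-0.001, 0.647, 0.763, 0.0]
force: [0.1, 5.2, 2.3]
grip_width: 0.34
grip_force: 39.4
```

```bash
python3 -c "
from h import *
feel()"
```

```text
jig [  4.4 174.3 164.7] L~ 0.62 F [-1.  -5.1  2.3] w 0.34 t 23.15
```

Call:
arm_command(
  increments=[
    {"offset": [0.005,0.03,0],"dr": [0,0,0],"hand": -0.5},
    {"offset": [0,0,0],"dr": [0,0,0],"hand": -0.5},
    {"offset": [0,0,0],"dr": [0,0,0],"hand": 0.5},
    {"offset": [0,0,0],"dr": [0,0,0],"hand": 0.5},
    {"offset": [0,0,0],"dr": [0,0,0],"hand": 0.5},
    {"offset": [0,0,0],"dr": [0,0,0],"hand": 0.5},
  ],
)

```text
time_s: 23.75
eef_pos: [584.4, -147.8, 165.2]
ee_rot: [0.001, 0.648, 0.762, 0.0]
force: [0.4, 0.3, -0.3]
grip_width: 0.75
grip_force: 0.0
```

Call:
arm_command(
  increments=[
    {"offset": [0,0,-0.3],"dr": [0,0,0],"hand": 0.5},
    {"offset": [0,0,-0.4],"dr": [0,0,0],"hand": 0.5},
    {"offset": [0,-0.35,-0.2],"dr": [0,0,0],"hand": 0.5},
    {"offset": [0,-0.4,0],"dr": [0,0,0],"hand": 0.5},
    {"offset": [0,-0.4,0],"dr": [0,0,0],"hand": 0.5},
    {"offset": [0,-0.4,0],"dr": [0,0,0],"hand": 0.5},
    {"offset": [0,0,0],"dr": [0,0,0],"hand": 0.5},
    {"offset": [0,0,0],"dr": [0,0,0],"hand": 0.5},
  ],
)

```text
time_s: 24.55
eef_pos: [400.5, -178.0, 273.6]
ee_rot: [0.002, 0.648, 0.762, 0.0]
force: [1.6, 0.1, 0.3]
grip_width: 0.75
grip_force: 0.0
```

Run:
```python
from h import *
feel()
t=ctrl.capture("top");s=ctrl.capture("scene")
ct,cs=ctrl.camera_info("top"),ctrl.camera_info("scene")
for L in(.4,.5,.58,.6,.65,.8):print(L,proj(ct,knob(L))[0].round(1),proj(cs,knob(L))[0].round(1))
m=cv2.inRange(t,(0,0,0),(62,62,70));
u,v=proj(ct,knob(.55))[0].astype(int);q=np.zeros_like(m);q[v-12:v+13,u-20:u+21]=m[v-12:v+13,u-20:u+21]
n,l,st,ce=cv2.connectedComponentsWithStats(q)
for i in range(1,n):
    if st[i,4]>15:print(st[i],ce[i])
cv2.imwrite("pics/m.png",np.hstack([cv2.resize(t[165:245,255:385],(400,246)),cv2.resize(s[195:320,80:280],(400,246))])[:,:,::-1])
```

```text
jig [186.8 174.7 273.6] L~ 0.589 F [-1.6  0.1  0.3] w 0.75 t 24.55
0.4 [361.5 197.1] [126.8 208.4]
0.5 [356.5 197.8] [133.5 205.3]
0.58 [352.4 198.4] [139.  203.4]
0.6 [351.3 198.6] [140.4 202.9]
0.65 [348.7 199. ] [143.8 201.9]
0.8 [340.8 200.2] [153.8 199.9]
[338 186  17   4  30] [346.56666667 187.3       ]
[349 194  17  12 111] [356.38738739 200.27927928]
```

View pics/m.png

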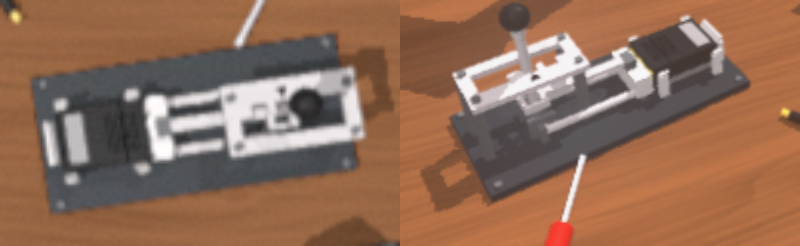

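The router sits between the posts and the plug carriage has moved against it. The knob is nearly upright at about top pixel (354,198) and scene pixel (136.5,203.6), which gives a lever reading near 0.55. One numeric check before I hand in.

Run:
```python
from h import *
t=ctrl.capture("top").astype(int);s=ctrl.capture("scene").astype(int)
ct,cs=ctrl.camera_info("top"),ctrl.camera_info("scene")
out=[]
for im,c,th in((t,ct,62),(s,cs,60)):
    u,v=proj(c,knob(.55))[0].astype(int);q=np.zeros(im.shape[:2],np.uint8)
    q[v-9:v+9,u-9:u+10]=(im.max(2)<th)[v-9:v+9,u-9:u+10]
    q=cv2.morphologyEx(q,cv2.MORPH_OPEN,cv2.getStructuringElement(2,(5,5)))
    n,l,st,ce=cv2.connectedComponentsWithStats(q);i=1+st[1:,4].argmax();print(st[i],ce[i]);out.append(ce[i])
P=[np.array(c["K"])@np.c_[c["R"],c["t"]] for c in(ct,cs)]
X=cv2.triangulatePoints(P[0],P[1],out[0][:,None],out[1][:,None])[:,0];X=X[:3]/X[3];j=jig(X);print("knob jig",j,"L",.55-np.arctan2(j[1]-185,j[2]-25))
g=(t.min(2)>110).astype(np.uint8);u,v=proj(ct,N-ey*30+ez*56)[0].astype(int)
n,l,st,ce=cv2.connectedComponentsWithStats(g);i=l[v,u];print("strip",st[i],jig(onz(ct,ce[i],56)[0]))
```

```text
[353 197   8   9  51] [356.50980392 201.43137255]Traceback (most recent call last):
  File "<stdin>", line 9, in <module>
ValueError: attempt to get argmax of an empty sequence
```

The ball's top edge is at row 194, which puts its centre at about 198.5. A home stick predicts 198.2 and one riding on a tooth about 203. The knob force was also about 0 when I let go, so the lever is home and I'm handing in.

```bash
python3 -c "
from h import *
print(ctrl.finish_job())"
```

```text
the job is handed in; nothing more can be done
None
```

I handed the job in at about 25 s: the router is lid up in the nest with its jacks to the plugs, and by the camera views the lever is home in the middle notch at about 0.55; the hand-in call returned no verdict.

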